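Lay out a flat-sat on the breadboard

ROBOT

A 6-joint arm with a two-finger parallel gripper is mounted at the origin on the work surface. World frame = base frame: x ahead of the robot, y to its left, z up, the work surface at z = 0. Lengths are in m, angles in degrees, forces in N, time in s.
With the tool pointing down it reaches from about 0.25 to 0.725 m from the base axis. Payload 9.7 kg.
Tool frame: the origin (TCP) lies on the centre line of the jaws, within the pads' length; the fingertips stand 19 mm ahead of it and the grasp point (between the pads) is the TCP (bot.tcp_to_tips is the z of the fingertips in the tool frame, in m); z points along the fingers, y is the line along which they close (so a half turn about z gives the same grasp; the last joint's range is limited). The gripper opens to 85 mm and grips with 20 to 120 N. Pads are 22 mm wide; open, the fingers measure 114 mm over their backs; the gripper's body (76 mm by 85 mm) begins 54 mm behind the grasp point. The pads swing forward as they close: fully open they stand 13 mm farther back than shut.
Start: joints at [-75.459, 4.979, 10.078, 95.1, 0, 90], TCP at [0.138, -0.532, 0.25] pointing down, gripper open.
Joint ranges: [-179.16, 179.16], [-48.56, 103.87], [-65.8, 70.77], [-126.05, 130.52], [-82.76, 87.17], [-180, 180]. Speed limits (degrees/s): [127.2, 127.2, 147.25, 180, 180, 180].

INTERFACE

Orientations are given as [roll, pitch, yaw] about the fixed x, y, z axes, in that order (R = Rz(yaw) Ry(pitch) Rx(roll)).
In Python, from workcell import bot gives the robot as it stands. The module is installed in compiled form; this text tells all that it offers.
- The arm moves only by the tool play_rows, never from a script. Its argument "increments" is a list of rows, each an object with "slide": the shift along the tool's x, y, z in mm, a list of three; "angular": the turn, a rotation vector about the tool's x, y, z in degrees, a list of three; "claw": the opening, from -1 (shut) to 1 (fully open). In form: [{"slide": [x, y, z], "angular": [rx, ry, rz], "claw": claw}, ...]. A call has 1 to 8 rows; each row shifts and turns the commanded pose from where the row before left it, along the tool's axes as they then stand; what a row does not reach is not made up. A row lasts 1/10 s, in which the tool goes at most 50 mm and 8.59 degrees, less where a joint would pass 70% of its speed; a pose out of reach is approached as far as the arm can. A call is refused whole if a number of a shift passes 50 or a number of a turn 8.59, either way. A call with a gripper value outside its range is refused whole. The fingers move at their own pace and stop on an object; "squeeze" is the grip in N (left out, the last holds). Time passes only in rows, so rows that do not move let the fingers close. It gives the time, the measured TCP pose, the force, the opening and the grip force at its end, in the units of the state.
- bot.get_obs(): the state, without advancing time (a new reading comes with each control period).
- bot.camera(name): name is "scene" or "top" or "wrist"; returns the picture (384x512x3 uint8, red, green, blue); there is no depth.
- bot.camera_info(name): a dict with "fovy" (degrees; the focal length in pixels is half the picture's height over the tangent of half this angle, whatever the lens; pixels are square), "cx", "cy" (the principal point, pixels), "R" (3x3) and "t" (3): a world point X has camera coordinates R X + t. Camera axes: x right, y down, z forward; pixel columns grow to the right and rows downward; lengths in m; the calibration is good to about 2 mm. A picture is of the moment at which its call begins: read the wrist's pose just before it. camera_info takes no time and is no camera call; for the wrist camera it gives the pose at the moment of the call.
- bot.job_done(): hands the job in; it is judged then, once.
The state is a dict: "time": time; "q": joint angles; "qd": joint speeds; "joint_efforts": joint torques, N m; "ee_pos": TCP position; "tcp_rot": TCP orientation; "wrist_force": force on the tool from outside, world axes, zero at the start; "torque": the same for the moment, N m; "opening": finger opening in m; "grasp_force": force on a finger pad.
Only numpy, scipy, OpenCV 4.12 (cv2) and the standard library are available. Lean on these libraries where they do the work, as an engineer would, in place of code of your own. Each camera call takes 0.05 s, during which the arm holds its last target. There are 200 camera calls.

TASK

The computer and the battery pack are already bolted to the breadboard; lay the other units of the flat-sat out around them (front is the robot's side of the board): the radio midway between the computer and the battery, level with them and with its long side running front to back, and the finned amplifier on top of the radio, centred and lengthwise like it. The star tracker goes behind the computer and the reaction wheel in front of the battery, each centred on that neighbour with about 20 mm, a finger's width, left between them for the connectors. Everything ends upright, square to the board and let go; set the units down, do not drop them, and leave the screw dish, the tape roll and the adhesive bottle where they are.

Things in the scene. Friction and masses are not known exactly. Their poses are not given: they have to be found in the camera images.
- breadboard: Aluminium breadboard lying fixed on the green bench mat, 260 mm front to back (its x) by 360 mm (its y), 12 mm thick, with a grid of dark tapped holes every 25 mm. Origin: centre of the underside; z up. Its top is 12 mm above the origin and 14 mm above the bench (world z = 0.014 m). Its x axis points to the back, away from the robot, its y axis to the robot's left; it may be turned up to 12 degrees either way. Front, behind, left and right are meant along these axes.
- computer: Onboard computer bolted to the breadboard, either on its left or on its right half: plain milled aluminium box with a grey screwed lid, 70 mm (x) by 84 mm (y) by 35 mm high, three silver D-shaped connectors sticking 7 mm out of its front (-x) face, and 4 mm high bolted lugs that reach 51 mm from the centre along y. Origin: centre of the underside; z up. Axes parallel to the breadboard's.
- battery: Battery pack bolted to the breadboard on the other half, its origin in one row with the computer's (same x on the board), 210 to 235 mm from it: four blue round cells lying side by side along x in black end brackets, 76 mm (x) by 80 mm (y) by 25 mm high, a small white connector on the front bracket up to 33 mm. Origin: centre of the underside; z up. Axes parallel to the breadboard's.
- radio: Radio, loose: plain aluminium box 62 mm (x) by 46 mm (y) by 36 mm high with a flat dull-gold (chromated) lid with six screws; 0.2 to 0.4 kg. Starts on the bench mat. Origin: centre of the underside; z up. x runs along its long side; either end may face front.
- amplifier: Power amplifier, loose: dark grey finned heat-sink block 54 mm (x, along the fins) by 44 mm (y) by 30 mm high, flat underside; 0.1 to 0.2 kg. Starts on the bench mat. Origin: centre of the underside; z up. x runs along its long side; either end may face front.
- tracker: Star tracker, loose: aluminium cube-like housing 52 by 52 mm, 40 mm high, with an upright open black tube (baffle) on top, 46 mm in diameter (47 mm at the rim) and 50 mm long, 90 mm high in all; 0.25 to 0.45 kg. It can be gripped by the tube or the housing. Starts upright on the bench mat. Origin: centre of the underside; z up. x and y are square to its sides; any of its sides may face front.
- wheel: Reaction wheel, loose: aluminium drum 60 mm in diameter on a square 60 by 60 mm foot 5 mm thick, whose corners stick out beside the drum; drum side straight up to 34 mm, then a chamfer to the top at 42 mm, a dark hub cap to 45 mm; 0.3 to 0.5 kg. Starts upright on the bench mat. Origin: centre of the underside; z up. x and y are square to the sides of the foot; any side may face front.
- screw_dish: Bystander: small round steel dish with screws, 42 mm in diameter, 14 mm high, loose on the breadboard near the middle of its front edge. Origin: centre of the underside; z up. To be left alone.
- tape_roll: Bystander: roll of amber tape lying flat, 50 mm in diameter, 13 mm high, loose on the breadboard near the middle of its back edge. Origin: centre of the underside; z up. To be left alone.
- adhesive: Bystander: small red bottle with a white nozzle, 28 mm in diameter, 88 mm high, standing loose on the bench mat at the outer edge of the units' starting places, on the robot's left or right. Origin: centre of the underside; z up. The mat's surface is at world z = 0.002 m. To be left alone.
Not all that is in view belongs to the job. What is shaped like the tracker but red is not meant. Leave any purple look-alike of the radio alone.

How it is judged:
By the outcome, as a careful person would: the job done as asked, in the order asked, and still so for the second after the job is handed in, with the robot touching nothing.
It also fails if it takes over 109 s, if anything falls off the work surface, if the arm or the gripper's body presses on something with over 40 N, if the wrist force passes 120 N, or if a joint passes its speed limit or range.

## Working session

There is one attempt and no reset: what is moved stays moved. The work goes in short steps, Python scripts to look and compute and a tool call to move; the robot and the scene stay as the last step left them, time stands still between calls to the robot, and variables do not carry over. Pictures are saved under pics/ and viewed, at most 14 in all, crops included, and the job is handed in when it is done.

Besides the shell and the picture viewer there is one more tool, called after "Call:" as name([rows], argument=value, ...), one row to a line, values as JSON. play_rows: Moves the arm, as the interface text tells. Its arguments: {"type":"object","properties":{"increments":{"type":"array"},"squeeze":{"type":"number"}},"required":["increments"]}

```bash
mkdir -p pics
python3 - <<'E'
from workcell import bot
import cv2,numpy as np
o=bot.get_obs();print(o)
for n in("top","scene"):
    im=bot.camera(n);cv2.imwrite(f"pics/{n}0.png",cv2.resize(im[:,:,::-1],(800,600),interpolation=cv2.INTER_CUBIC))
    np.save(f"pics/{n}0.npy",im)
    print(n,bot.camera_info(n))
E
```

```text
{'time': 0.0, 'q': array([-7.54589264e+01,  5.01088229e+00,  1.00356300e+01,  9.50973885e+01,
       -6.48716011e-04,  8.99999611e+01]), 'qd': array([-0.03655062,  0.0849584 , -0.04083194,  0.04504762, -0.03004139,
        0.0485665 ]), 'joint_efforts': array([-8.63974929e-04, -5.20380914e+01,  4.64807940e+01,  1.63835718e-02,
       -7.48180014e-05,  1.03496799e-05]), 'ee_pos': array([ 0.13804203, -0.53220674,  0.24959565]), 'tcp_rot': array([-1.79927359e+02,  6.48666212e-04,  1.45411133e+01]), 'wrist_force': array([-0.09775235,  0.23348318,  0.01830046]), 'torque': array([-0.07322711,  0.02000883, -0.01256069]), 'grasp_force': 0.0, 'opening': 0.08530138913482577}
top {'fovy': 51.122225455580434, 'cx': 256.58824940364684, 'cy': 189.37796801344183, 'R': array([[-0.01925432, -0.99980854,  0.00348761],
       [-0.99295804,  0.01871433, -0.1169791 ],
       [ 0.11689144, -0.00571541, -0.99312825]]), 't': array([0.00602756, 0.48853953, 1.36175139])}
scene {'fovy': 50.941036540073384, 'cx': 252.2052287011751, 'cy': 192.5315107043237, 'R': array([[ 0.01418374,  0.99978001, -0.01545137],
       [ 0.77224084, -0.0207693 , -0.63499033],
       [-0.63517155, -0.00292564, -0.77236555]]), 't': array([-0.01142852, -0.35843586,  1.4317581 ])}
```

View pics/top0.png

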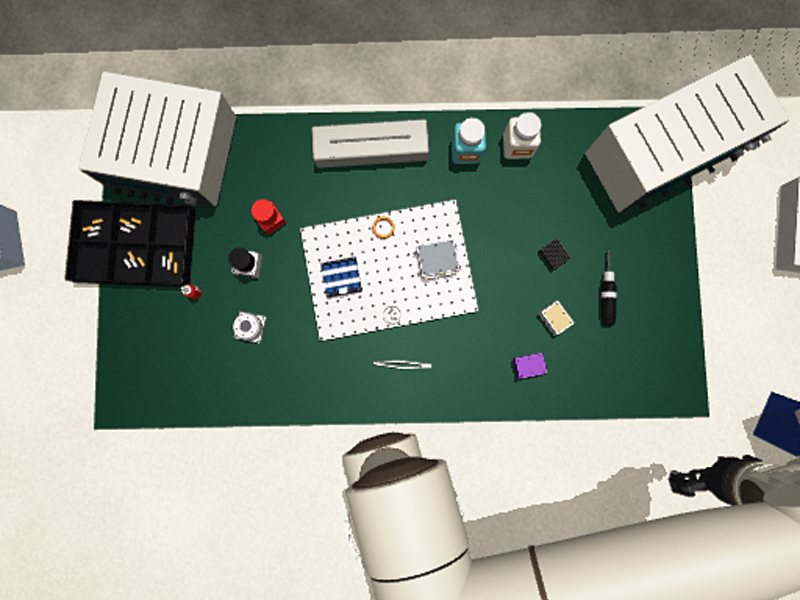

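View pics/scene0.png

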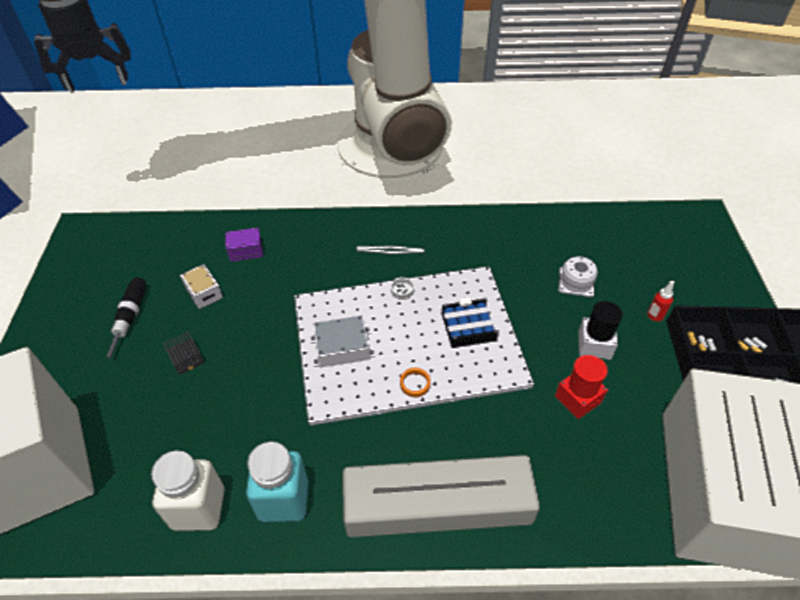

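The top view shows the battery left (340,277) and the computer right (438,260) on a slightly turned board. The radio is at (557,317) with the amplifier at (554,255), the tracker at (245,262), the wheel at (249,327), and red and purple decoys. Next, enlarged crops.

```bash
cat > h.py <<'E'
import numpy as np,cv2
from workcell import bot
def K(ci):
    f=192/np.tan(np.radians(ci["fovy"]/2));return f,ci["cx"],ci["cy"]
def ray(ci,u,v,z):
    f,cx,cy=K(ci);R,t=np.array(ci["R"]),np.array(ci["t"])
    d=R.T@np.array([(u-cx)/f,(v-cy)/f,1]);c=-R.T@t
    return c+d*(z-c[2])/d[2]
def proj(ci,X):
    f,cx,cy=K(ci);p=np.atleast_2d(X)@np.array(ci["R"]).T+ci["t"]
    return np.c_[cx+f*p[:,0]/p[:,2],cy+f*p[:,1]/p[:,2]]
def crop(im,x,y,w,h,s,name):
    c=cv2.resize(im[y:y+h,x:x+w,::-1],None,fx=s,fy=s,interpolation=cv2.INTER_CUBIC)
    for i in range(0,w,10): cv2.putText(c,str(x+i),(i*s,9),0,.33,(0,255,255),1);cv2.line(c,(i*s,0),(i*s,3),(0,255,255),1)
    for i in range(0,h,10): cv2.putText(c,str(y+i),(0,i*s+4),0,.33,(0,255,255),1)
    cv2.imwrite(f"pics/{name}.png",c)
E
python3 - <<'E'
from h import *
im=np.load("pics/top0.npy")
crop(im,142,125,130,97,6,"c1");crop(im,255,125,130,97,6,"c2")
E
```

```text
(no output)
```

View pics/c1.png

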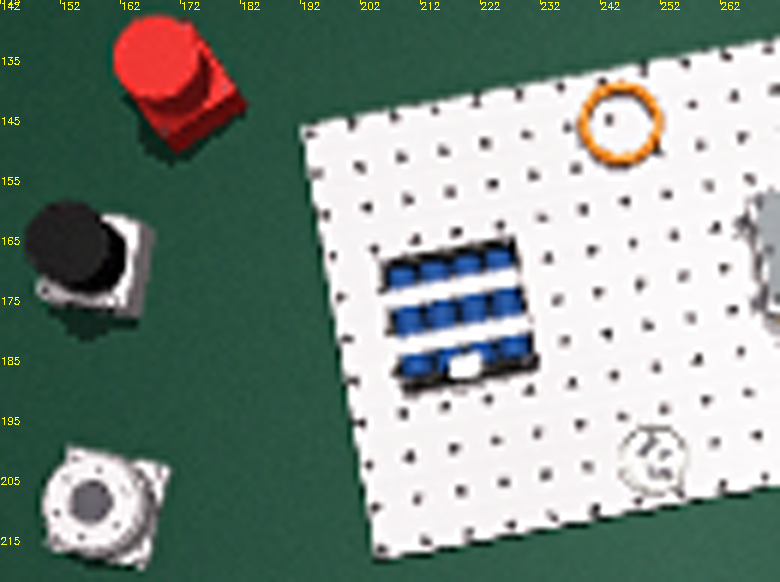

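View pics/c2.png

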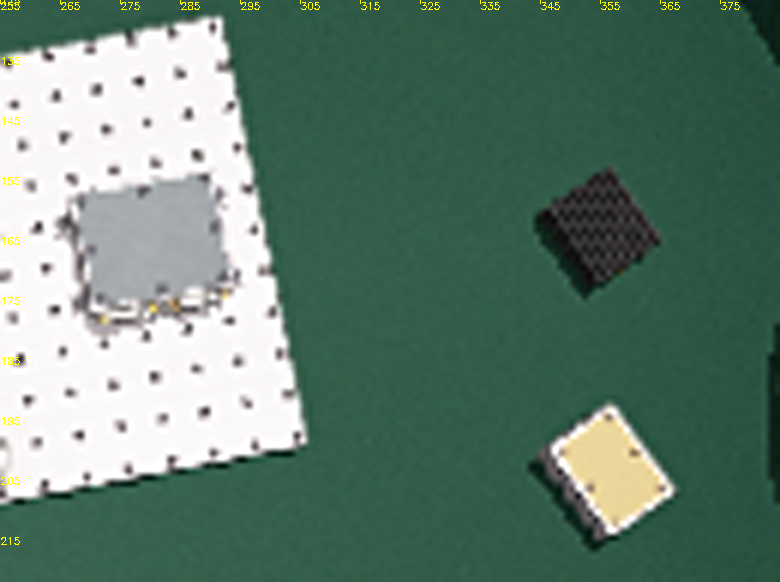

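Run:
```python
from h import *
ci=bot.camera_info("top")
def W(o,pts,z): return np.array([ray(ci,(x+.5)/6-.5+o,(y+.5)/6-.5+125,z) for x,y in pts])
def show(n,P):
    P=np.array(P)[:,:2];e=np.roll(P,-1,0)-P
    print(n,"c",P.mean(0).round(4),"len",np.hypot(*e.T).round(4),"ang",np.degrees(np.arctan2(e[:,1],e[:,0])).round(1))
b=np.r_[W(142,[(302,127)],.014),W(255,[(220,17),(306,442)],.014),W(142,[(375,558)],.014)]
show("board",b)
show("bat",W(142,[(383,262),(515,238),(540,366),(405,393)],.039))
show("comp",W(255,[(78,198),(208,177),(231,282),(93,303)],.049))
show("radio",W(255,[(611,403),(676,490),(607,538),(546,451)],.038))
show("amp",W(255,[(610,168),(660,240),(598,287),(540,213)],.032))
show("wheelfoot",W(142,[(68,445),(168,468),(142,567),(48,545)],.007))
print("hub",W(142,[(92,502)],.047),"tube",W(142,[(72,243)],.092))
show("trk base",W(142,[(155,232),(138,318),(38,292)],.02))
```

```text
board c [0.5529 0.0246] len [0.3591 0.2581 0.3597 0.2585] ang [ -80.4 -170.5   99.7    9.4]
bat c [0.5328 0.1277] len [0.0772 0.0759 0.0787 0.0772] ang [ -80.6 -169.7  100.3    9.1]
comp c [ 0.5706 -0.0853] len [0.0758 0.0624 0.0799 0.0615] ang [ -81.7 -169.5   97.7    6.7]
radio c [ 0.4341 -0.344 ] len [0.0614 0.0487 0.06   0.047 ] ang [-145.6  123.2   32.8  -55.1]
amp c [ 0.5764 -0.3478] len [0.0508 0.046  0.0543 0.0493] ang [-147.9  125.8   35.7  -58.4]
wheelfoot c [0.4287 0.3378] len [0.0602 0.0593 0.0564 0.0592] ang [-104.   165.6   75.8  -10.7]
hub [[0.42826764 0.33648034 0.047     ]] tube [[0.5688998  0.33799782 0.092     ]]
trk base c [0.5595 0.3336] len [0.0515 0.0606 0.0761] ang [169.3  74.3 -63.2]
```

```bash
cat >> h.py <<'E'
def plan(*wps):
    """wps: (x,y,z,yaw,claw,rows); prints rounded rows in tool axes from the present pose"""
    o=bot.get_obs();p=o["ee_pos"].copy();a=o["tcp_rot"][2];out=[]
    for x,y,z,yaw,c,n in wps:
        for k in range(n,0,-1):
            d=(np.array([x,y,z])-p)/k*1000
            if k==1 or n==1: d=(np.array([x,y,z])-p)*1000
            s,cc=np.sin(np.radians(a)),np.cos(np.radians(a))
            t=np.round([d[0]*cc+d[1]*s,d[0]*s-d[1]*cc,-d[2]],1)
            w=round(-((yaw-a+180)%360-180)/k,1)
            p=p+np.array([t[0]*cc+t[1]*s,t[0]*s-t[1]*cc,-t[2]])/1000;a-=w
            out.append((t,w,c))
    print("{t:.2f} s".format(t=o["time"]),"pose",o["ee_pos"].round(4),o["tcp_rot"].round(2),"open",round(o["opening"],4))
    for t,w,c in out: print('{"slide":[%g,%g,%g],"angular":[0,0,%g],"claw":%g}'%(*t,w,c))
E
python3 - <<'E'
from h import *
print(bot.tcp_to_tips)
plan((.434,-.344,.17,33.8,1,8))
E
```

```text
0.019
0.10 s pose [ 0.1381 -0.5322  0.2497] [-179.93   -0.     14.54] open 0.0854
{"slide":[41.7,-13.5,10],"angular":[0,0,-2.4],"claw":1}
{"slide":[42.2,-11.7,10],"angular":[0,0,-2.4],"claw":1}
{"slide":[42.7,-9.9,9.9],"angular":[0,0,-2.4],"claw":1}
{"slide":[43.1,-8.2,10],"angular":[0,0,-2.4],"claw":1}
{"slide":[43.4,-6.3,9.9],"angular":[0,0,-2.4],"claw":1}
{"slide":[43.6,-4.5,10],"angular":[0,0,-2.4],"claw":1}
{"slide":[43.8,-2.7,9.9],"angular":[0,0,-2.4],"claw":1}
{"slide":[43.8,-0.9,10],"angular":[0,0,-2.5],"claw":1}
```

Call:
play_rows([
  {"slide": [41.7, -13.5, 10], "angular": [0, 0, -2.4], "claw": 1},
  {"slide": [42.2, -11.7, 10], "angular": [0, 0, -2.4], "claw": 1},
  {"slide": [42.7, -9.9, 10], "angular": [0, 0, -2.4], "claw": 1},
  {"slide": [43.1, -8.2, 10], "angular": [0, 0, -2.4], "claw": 1},
  {"slide": [43.4, -6.3, 10], "angular": [0, 0, -2.4], "claw": 1},
  {"slide": [43.6, -4.5, 10], "angular": [0, 0, -2.4], "claw": 1},
  {"slide": [43.8, -2.7, 10], "angular": [0, 0, -2.4], "claw": 1},
  {"slide": [43.8, -0.9, 10], "angular": [0, 0, -2.5], "claw": 1},
], squeeze=40)

```text
time: 0.9
ee_pos: [0.4352, -0.3428, 0.1696]
tcp_rot: [-180.0, 0.0, 33.9]
wrist_force: [0.3, -1.4, 0.1]
opening: 0.0855
grasp_force: 0.0
```

```bash
cat >> h.py <<'E'
def snap(n):
    ci=bot.camera_info("wrist");im=bot.camera("wrist")
    import pickle;pickle.dump((ci,im),open(f"pics/{n}.pkl","wb"))
    c=cv2.resize(im[:,:,::-1],(768,576),interpolation=cv2.INTER_CUBIC);cv2.imwrite(f"pics/{n}.png",c)
    return ci,im
E
python3 - <<'E'
from h import *
snap("w1");o=bot.get_obs();print(o["ee_pos"],o["tcp_rot"],o["time"])
E
```

```text
[ 0.43909003 -0.33954198  0.16743402] [-1.79860185e+02 -9.08732324e-02  3.42818005e+01] 0.95
```

View pics/w1.png

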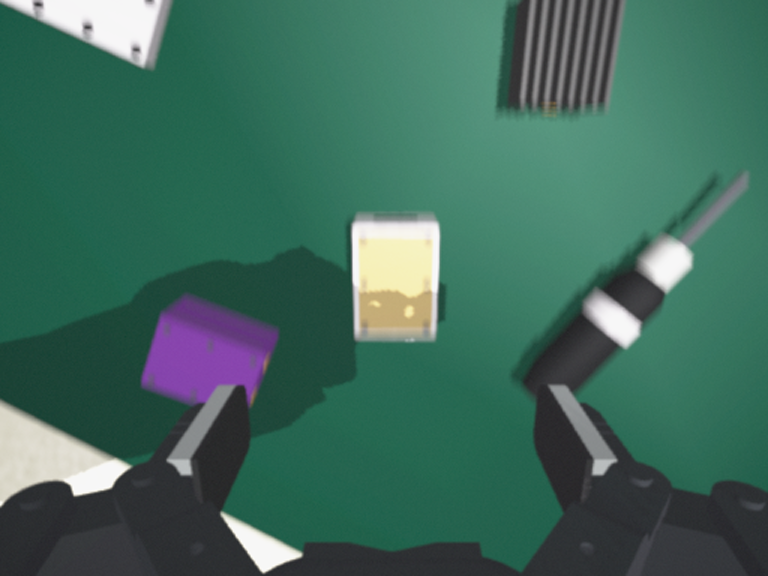

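The wrist view shows the radio's lid at about (353–438, 222–340), square to the tool; amplifier at upper right (570,55).

```bash
cat >> h.py <<'E'
import pickle
def L(n): return pickle.load(open(f"pics/{n}.pkl","rb"))
def quad(ci,pts,z,s=1.5):
    P=np.array([ray(ci,(x+.5)/s-.5,(y+.5)/s-.5,z)[:2] for x,y in pts]);e=np.roll(P,-1,0)-P
    print("c",P.mean(0).round(4),"len",np.hypot(*e.T).round(4),"ang",np.degrees(np.arctan2(e[:,1],e[:,0])).round(1));return P
E
python3 - <<'E'
from h import *
ci,_=L("w1")
quad(ci,[(353,222),(438,222),(436,340),(355,340)],.038)
plan((.434,-.344,.12,33.8,1,2),(.434,-.344,.026,33.8,1,3),(.434,-.344,.026,33.8,-.3,3))
E
```

```text
c [ 0.4381 -0.3441] len [0.0439 0.0661 0.0451 0.0661] ang [ -56.1 -145.4  123.9   33.5]
0.95 s pose [ 0.4391 -0.3395  0.1674] [-1.7986e+02 -9.0000e-02  3.4280e+01] open 0.085
{"slide":[-3.4,0.4,23.7],"angular":[0,0,0.2],"claw":1}
{"slide":[-3.3,0.4,23.7],"angular":[0,0,0.3],"claw":1}
{"slide":[-0,0,31.3],"angular":[0,0,-0],"claw":1}
{"slide":[-0,0,31.4],"angular":[0,0,-0],"claw":1}
{"slide":[-0,0,31.3],"angular":[0,0,-0],"claw":1}
{"slide":[-0,0,0],"angular":[0,0,-0],"claw":-0.3}
{"slide":[-0,0,0],"angular":[0,0,-0],"claw":-0.3}
{"slide":[-0,0,0],"angular":[0,0,-0],"claw":-0.3}
```

Call:
play_rows([
  {"slide": [1, -0.5, 20], "angular": [0, 0, 0], "claw": 0.5},
  {"slide": [0.5, 0, 40], "angular": [0, 0, 0], "claw": 0.5},
  {"slide": [0, 0, 45], "angular": [0, 0, 0], "claw": 0.5},
  {"slide": [0, 0, 28], "angular": [0, 0, 0], "claw": 0.5},
  {"slide": [0, 0, 11], "angular": [0, 0, 0], "claw": 0.5},
  {"slide": [0, 0, 0], "angular": [0, 0, 0], "claw": -0.3},
  {"slide": [0, 0, 0], "angular": [0, 0, 0], "claw": -0.3},
  {"slide": [0, 0, 0], "angular": [0, 0, 0], "claw": -0.3},
], squeeze=40)

```text
time: 1.75
ee_pos: [0.4356, -0.3435, 0.0278]
tcp_rot: [179.9, -0.0, 33.8]
wrist_force: [0.5, 0.6, -3.5]
opening: 0.0456
grasp_force: 44.9
```

Run:
```python
from h import *
o=bot.get_obs();print(o["ee_pos"],o["tcp_rot"],o["opening"],o["grasp_force"],o["wrist_force"])
```

```text
[ 0.43562039 -0.3434797   0.02783062] [ 1.79891664e+02 -3.58827721e-02  3.38354822e+01] 0.04562929126264684 44.910187125205994 [ 0.51782845  0.55963634 -3.46728268]
```

Run:
```python
from h import *
plan((.4356,-.3435,.12,33.8,-.3,3),(.552,.021,.20,9.5,-.3,10))
```

```text
1.75 s pose [ 0.4356 -0.3435  0.0278] [ 1.7989e+02 -4.0000e-02  3.3840e+01] open 0.0456
{"slide":[-0,0,-30.7],"angular":[0,0,0],"claw":-0.3}
{"slide":[-0,0,-30.7],"angular":[0,0,0],"claw":-0.3}
{"slide":[-0,0,-30.8],"angular":[0,0,0],"claw":-0.3}
{"slide":[30,-23.8,-8],"angular":[0,0,2.4],"claw":-0.3}
{"slide":[28.9,-25,-8],"angular":[0,0,2.4],"claw":-0.3}
{"slide":[27.9,-26.2,-8],"angular":[0,0,2.4],"claw":-0.3}
{"slide":[26.7,-27.4,-8],"angular":[0,0,2.4],"claw":-0.3}
{"slide":[25.6,-28.5,-8],"angular":[0,0,2.5],"claw":-0.3}
{"slide":[24.3,-29.5,-8],"angular":[0,0,2.4],"claw":-0.3}
{"slide":[23,-30.5,-8],"angular":[0,0,2.5],"claw":-0.3}
{"slide":[21.7,-31.5,-8],"angular":[0,0,2.4],"claw":-0.3}
{"slide":[20.4,-32.4,-8],"angular":[0,0,2.5],"claw":-0.3}
{"slide":[18.9,-33.3,-8],"angular":[0,0,2.4],"claw":-0.3}
```

Call:
play_rows([
  {"slide": [0, 0, -20], "angular": [0, 0, 0], "claw": -0.3},
  {"slide": [0, 0, -40], "angular": [0, 0, 0], "claw": -0.3},
  {"slide": [0, 0, -32], "angular": [0, 0, 0], "claw": -0.3},
  {"slide": [30, -23.8, -8], "angular": [0, 0, 2.4], "claw": -0.3},
  {"slide": [28.9, -25, -8], "angular": [0, 0, 2.4], "claw": -0.3},
  {"slide": [27.9, -26.2, -8], "angular": [0, 0, 2.4], "claw": -0.3},
  {"slide": [26.7, -27.4, -8], "angular": [0, 0, 2.4], "claw": -0.3},
  {"slide": [25.6, -28.5, -8], "angular": [0, 0, 2.5], "claw": -0.3},
])

```text
time: 2.55
ee_pos: [0.4936, -0.1593, 0.16]
tcp_rot: [179.9, -0.1, 21.6]
wrist_force: [1.2, -0.0, -3.5]
opening: 0.0451
grasp_force: 44.9
```

Call:
play_rows([
  {"slide": [24.3, -29.5, -8], "angular": [0, 0, 2.4], "claw": -0.3},
  {"slide": [23, -30.5, -8], "angular": [0, 0, 2.5], "claw": -0.3},
  {"slide": [21.7, -31.5, -8], "angular": [0, 0, 2.4], "claw": -0.3},
  {"slide": [20.4, -32.4, -8], "angular": [0, 0, 2.5], "claw": -0.3},
  {"slide": [18.9, -33.3, -8], "angular": [0, 0, 2.4], "claw": -0.3},
  {"slide": [0, 0, 0], "angular": [0, 0, 0], "claw": -0.3},
  {"slide": [0, 0, 0], "angular": [0, 0, 0], "claw": -0.3},
  {"slide": [0, 0, 0], "angular": [0, 0, 0], "claw": -0.3},
])

```text
time: 3.35
ee_pos: [0.5511, 0.021, 0.1986]
tcp_rot: [180.0, -0.0, 9.5]
wrist_force: [-0.0, 0.1, -3.4]
opening: 0.0455
grasp_force: 44.9
```

Run:
```python
from h import *
snap("w2");o=bot.get_obs();print(o["ee_pos"],o["tcp_rot"],o["time"],o["opening"])
```

```text
[0.55106328 0.02068036 0.19846902] [ 1.79988339e+02 -7.09700693e-04  9.49578315e+00] 3.4 0.045344585796622545
```

View pics/w2.png

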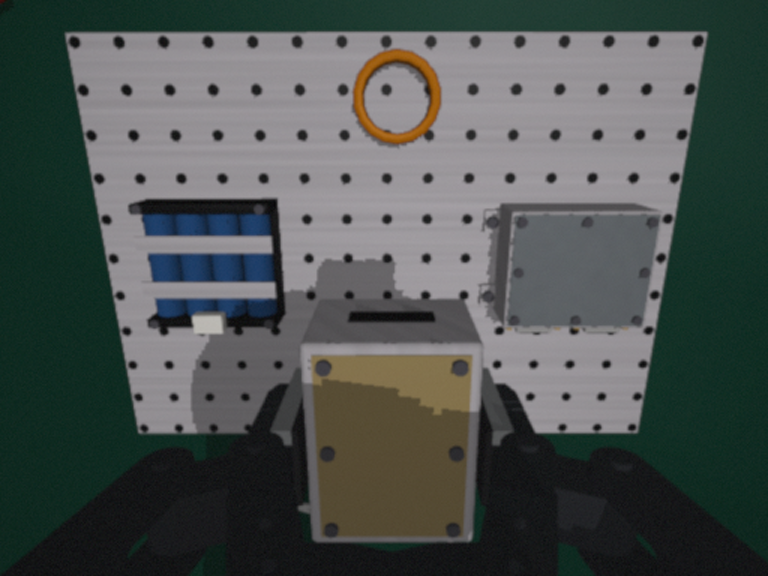

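The board appears square to the tool, its corners at (66,32), (707,32), (640,433) and (138,433). The battery is at (130–283, 203–325), the computer lid at (508–660, 209–328), and the held radio is straight with its lid at (302–480, 343–541).

Run:
```python
from h import *
ci,_=L("w2")
def B(P):
    c=np.array([.5529,.0246]);a=np.radians(9.5);d=P.mean(0)-c
    print("   board frame mm",(1000*np.array([[np.cos(a),np.sin(a)],[-np.sin(a),np.cos(a)]])@d).round(1))
B(quad(ci,[(66,32),(707,32),(640,433),(138,433)],.014))
B(quad(ci,[(130,205),(277,204),(283,325),(151,326)],.035))
B(quad(ci,[(503,209),(661,208),(656,329),(508,330)],.049))
B(quad(ci,[(302,343),(480,343),(472,541),(312,541)],.2087))
c,_=L("w2");print(-np.array(c["R"]).T@c["t"], proj(ci,[[.5529,.0246,.014]])*1.5)
# predicted outlines from hypotheses
def box(cx,cy,lx,ly,z0,z1):
    a=np.radians(9.5);R=np.array([[np.cos(a),-np.sin(a)],[np.sin(a),np.cos(a)]])
    for z in(z0,z1):
        P=[np.r_[R@[sx*lx/2,sy*ly/2]+[cx,cy],z] for sx,sy in((1,1),(1,-1),(-1,-1),(-1,1))]
        print((proj(ci,P)*1.5).round().tolist())
box(.5706,-.0853,.070,.084,.014,.049)
box(.5328,.1277,.076,.080,.014,.039)
```

```text
c [0.5538 0.023 ] len [0.3572 0.2587 0.3605 0.2586] ang [ -80.5 -170.    99.4    9.3]
   board frame mm [ 0.6 -1.7]
c [0.5357 0.1274] len [0.0845 0.0746 0.082  0.0747] ang [ -80.2 -171.8   99.9   10.1]
   board frame mm [ -0.  104.2]
c [ 0.5727 -0.0862] len [0.0865 0.0719 0.0876 0.0719] ang [ -80.2 -163.4   99.9   15.8]
   board frame mm [   1.2 -112.6]
c [0.5501 0.0202] len [0.044  0.0614 0.0457 0.0614] ang [ -80.6 -169.5   99.4    8.9]
   board frame mm [-3.5 -3.9]
[0.62924429 0.0334261  0.32138538] [[385.04248868 258.4200015 ]]
[[497.0, 204.0], [633.0, 204.0], [617.0, 311.0], [490.0, 311.0]]
[[510.0, 213.0], [663.0, 213.0], [643.0, 331.0], [502.0, 331.0]]
[[149.0, 203.0], [279.0, 203.0], [287.0, 318.0], [167.0, 318.0]]
[[129.0, 209.0], [270.0, 209.0], [279.0, 333.0], [149.0, 333.0]]
```

Run:
```python
from h import *
_,im=L("w2")
crop(im,80,125,115,102,5,"a");crop(im,312,125,135,102,5,"b")
a,b=cv2.imread("pics/a.png"),cv2.imread("pics/b.png")
cv2.imwrite("pics/w2c.png",np.vstack([a[:,:],b[:,:575]])[:,:] if 0 else np.hstack([a,b])[:, :1250])
i=cv2.imread("pics/w2c.png");print(i.shape);cv2.imwrite("pics/w2d.png",cv2.resize(b,None,fx=1.18,fy=1.17,interpolation=cv2.INTER_CUBIC))
```

```text
(510, 1250, 3)
```

View pics/w2d.png

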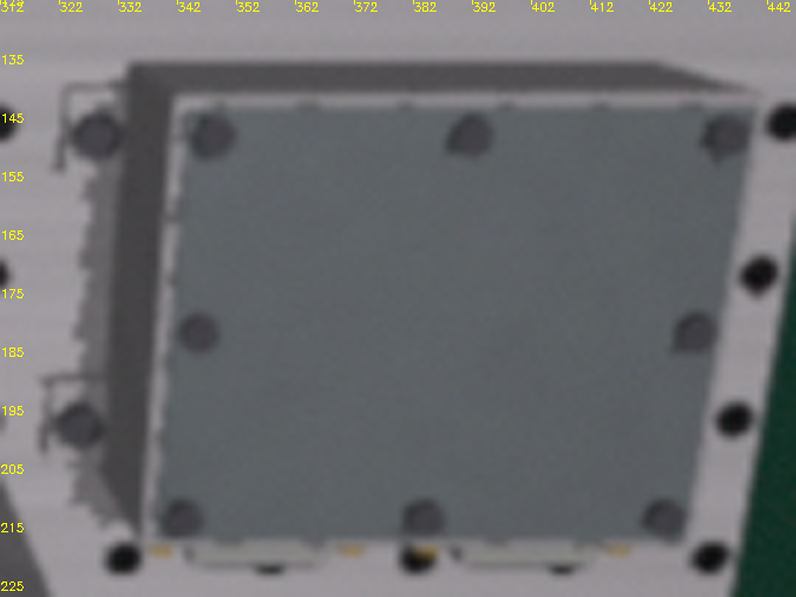

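The crop shows the computer's lid edges clearly, parallel to the board: back edge from (173,95) to (760,95), front edge from (140,543) to (697,543).

Run:
```python
from h import *
ci,_=L("w2")
q=lambda pts,z:quad(ci,[(312+x/5.9,125+y/5.85) for x,y in pts],z,1)
q([(173,95),(760,95),(697,543),(140,543)],.049)
```

```text
c [ 0.5724 -0.0854] len [0.082  0.0679 0.0838 0.0678] ang [ -80.5 -168.9   99.4    9.6]
```

View pics/a.png

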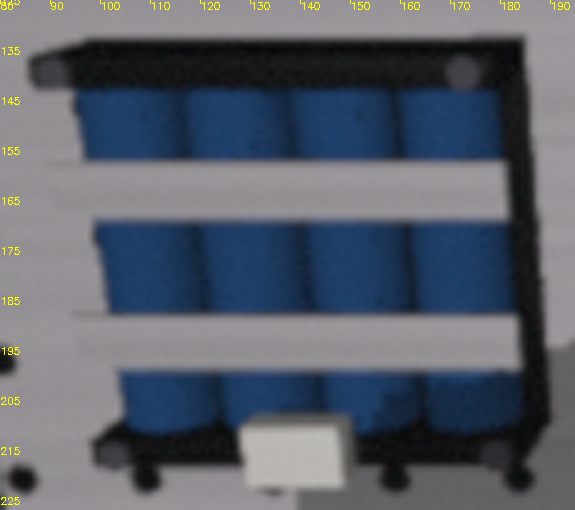

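Run:
```python
from h import *
ci,_=L("w2")
quad(ci,[(80+x/5,125+y/5) for x,y in [(31,56),(500,56),(522,466),(94,466)]],.039,1)
print((proj(ci,[[.5439,-.0253,.014]])))
```

```text
c [0.5359 0.1284] len [0.0797 0.075  0.0787 0.0749] ang [ -80.5 -171.8   99.4    9. ]
[[305.82603797 189.34196283]]
```

Call:
play_rows([
  {"slide": [3.5, -0.4, 20], "angular": [0, 0, 0], "claw": -0.3},
  {"slide": [0, 0, 40], "angular": [0, 0, 0], "claw": -0.3},
  {"slide": [0, 0, 40], "angular": [0, 0, 0], "claw": -0.3},
  {"slide": [0, 0, 30], "angular": [0, 0, 0], "claw": -0.3},
  {"slide": [0, 0, 16], "angular": [0, 0, 0], "claw": -0.3},
  {"slide": [0, 0, 8], "angular": [0, 0, 0], "claw": -0.3},
  {"slide": [0, 0, 0], "angular": [0, 0, 0], "claw": -0.3},
  {"slide": [0, 0, 0], "angular": [0, 0, 0], "claw": -0.3},
])

```text
time: 4.2
ee_pos: [0.5553, 0.0221, 0.0454]
tcp_rot: [180.0, -0.1, 9.5]
wrist_force: [0.1, -0.8, -3.9]
opening: 0.0452
grasp_force: 44.7
```

Call:
play_rows([
  {"slide": [-0.5, 0, 3], "angular": [0, 0, 0], "claw": -0.3},
  {"slide": [0, 0, 2.5], "angular": [0, 0, 0], "claw": -0.3},
  {"slide": [0, 0, 0], "angular": [0, 0, 0], "claw": -0.3},
  {"slide": [0, 0, 0], "angular": [0, 0, 0], "claw": -0.3},
])

```text
time: 4.6
ee_pos: [0.5543, 0.0225, 0.0389]
tcp_rot: [180.0, -0.0, 9.5]
wrist_force: [0.3, -0.2, -3.5]
opening: 0.0451
grasp_force: 44.8
```

Call:
play_rows([
  {"slide": [0, 0, 1], "angular": [0, 0, 0], "claw": -0.3},
  {"slide": [0, 0, 0], "angular": [0, 0, 0], "claw": -0.3},
  {"slide": [0, 0, 0], "angular": [0, 0, 0], "claw": -0.3},
])

```text
time: 4.9
ee_pos: [0.5545, 0.0225, 0.0384]
tcp_rot: [180.0, -0.0, 9.5]
wrist_force: [-1.0, 0.7, 4.3]
opening: 0.0453
grasp_force: 45.7
```

Run:
```python
from h import *
ci,_=L("w1")
p=quad(ci,[(523,107),(608,107)],.032).mean(0);a=np.radians(33.8);print(p+.027*np.array([np.cos(a),np.sin(a)]))
plan((.5545,.0225,.0384,9.5,.36,3),(.5545,.0225,.13,9.5,.36,3),(.577,-.3475,.15,33.8,.5,10))
```

```text
c [ 0.5585 -0.364 ] len [0.0419 0.0419] ang [-56.1 123.9]
[ 0.58095924 -0.34896279]
4.90 s pose [0.5545 0.0225 0.0384] [ 1.80e+02 -4.00e-02  9.54e+00] open 0.0453
{"slide":[0,-0,0],"angular":[0,0,0],"claw":0.36}
{"slide":[0,-0,0],"angular":[0,0,0],"claw":0.36}
{"slide":[0,-0,0],"angular":[0,0,0],"claw":0.36}
{"slide":[0,-0,-30.5],"angular":[0,0,0],"claw":0.36}
{"slide":[0,-0,-30.5],"angular":[0,0,0],"claw":0.36}
{"slide":[0,-0,-30.6],"angular":[0,0,0],"claw":0.36}
{"slide":[-3.9,36.9,-2],"angular":[0,0,-2.4],"claw":0.5}
{"slide":[-5.5,36.7,-2],"angular":[0,0,-2.4],"claw":0.5}
{"slide":[-7,36.4,-2],"angular":[0,0,-2.4],"claw":0.5}
{"slide":[-8.5,36.1,-2],"angular":[0,0,-2.4],"claw":0.5}
{"slide":[-10,35.7,-2],"angular":[0,0,-2.4],"claw":0.5}
{"slide":[-11.5,35.2,-2],"angular":[0,0,-2.5],"claw":0.5}
{"slide":[-13,34.7,-2],"angular":[0,0,-2.4],"claw":0.5}
{"slide":[-14.4,34.1,-2],"angular":[0,0,-2.5],"claw":0.5}
{"slide":[-15.9,33.5,-2],"angular":[0,0,-2.4],"claw":0.5}
{"slide":[-17.3,32.7,-2],"angular":[0,0,-2.5],"claw":0.5}
```

Call:
play_rows([
  {"slide": [0, 0, 0], "angular": [0, 0, 0], "claw": 0.36},
  {"slide": [0, 0, 0], "angular": [0, 0, 0], "claw": 0.36},
  {"slide": [0, 0, -10], "angular": [0, 0, 0], "claw": 0.36},
  {"slide": [0, 0, -35], "angular": [0, 0, 0], "claw": 0.36},
  {"slide": [0, 0, -45], "angular": [0, 0, 0], "claw": 0.36},
  {"slide": [-3.9, 36.9, -2], "angular": [0, 0, -2.4], "claw": 0.5},
  {"slide": [-5.5, 36.7, -2], "angular": [0, 0, -2.4], "claw": 0.5},
  {"slide": [-7, 36.4, -2], "angular": [0, 0, -2.4], "claw": 0.5},
])

```text
time: 5.7
ee_pos: [0.5613, -0.0897, 0.1352]
tcp_rot: [180.0, -0.1, 16.9]
wrist_force: [0.5, 0.7, -0.1]
opening: 0.064
grasp_force: 0.0
```

Call:
play_rows([
  {"slide": [-8.5, 36.1, -2], "angular": [0, 0, -2.4], "claw": 0.5},
  {"slide": [-10, 35.7, -2], "angular": [0, 0, -2.4], "claw": 0.5},
  {"slide": [-11.5, 35.2, -2], "angular": [0, 0, -2.5], "claw": 0.5},
  {"slide": [-13, 34.7, -2], "angular": [0, 0, -2.4], "claw": 0.5},
  {"slide": [-14.4, 34.1, -2], "angular": [0, 0, -2.5], "claw": 0.5},
  {"slide": [-15.9, 33.5, -2], "angular": [0, 0, -2.4], "claw": 0.5},
  {"slide": [-17.3, 32.7, -2], "angular": [0, 0, -2.5], "claw": 0.5},
  {"slide": [0, 0, 0], "angular": [0, 0, 0], "claw": 0.5},
])

```text
time: 6.5
ee_pos: [0.5764, -0.3516, 0.1479]
tcp_rot: [179.9, 0.0, 33.7]
wrist_force: [-0.5, 0.5, -0.0]
opening: 0.0643
grasp_force: 0.0
```

Call:
play_rows([
  {"slide": [0, 0, 0], "angular": [0, 0, 0], "claw": 0.5},
  {"slide": [0, 0, 0], "angular": [0, 0, 0], "claw": 0.5},
])

```text
time: 6.7
ee_pos: [0.5768, -0.3469, 0.1481]
tcp_rot: [-180.0, -0.0, 33.8]
wrist_force: [-0.6, 0.0, -0.7]
opening: 0.0644
grasp_force: 0.0
```

Run:
```python
from h import *
snap("w3");im=bot.camera("top");np.save("pics/top1.npy",im)
crop(im,255,125,130,97,3,"t1");a=cv2.imread("pics/t1.png")
w=cv2.resize(cv2.imread("pics/w3.png"),(800,600))
crop(im,225,140,50,50,5,"t2");w[350:600,0:250]=cv2.imread("pics/t2.png")
cv2.imwrite("pics/v3.png",w)
```

```text
(no output)
```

View pics/v3.png

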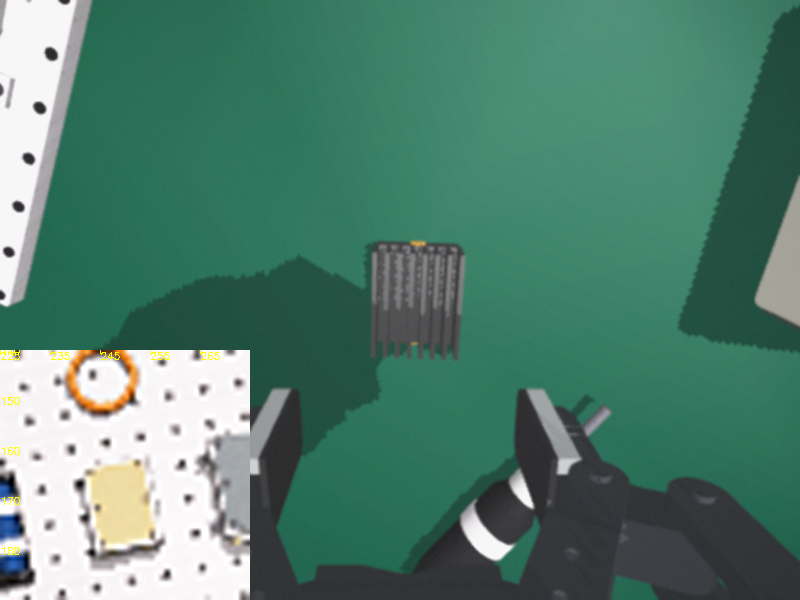

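The amplifier is at (371–464, 248–358), square to the tool. The inset shows the radio set down square between battery and computer, lid at inset (85–158, 462–550).

Run:
```python
from h import *
ci,_=L("w3")
quad(ci,[(372,250),(464,250),(459,358),(371,358)],.032,1.5625)
ct=bot.camera_info("top")
print("radio top cam",quad(ct,[(225+x/5,140+(y-350)/5) for x,y in[(84,468),(146,458),(158,543),(96,554)]],.050,1))
```

```text
c [ 0.5802 -0.3503] len [0.0433 0.0553 0.0443 0.0553] ang [ -56.2 -146.9  123.8   32. ]
c [0.5495 0.021 ] len [0.0432 0.0596 0.0431 0.0602] ang [ -81.8 -173.1   99.1    7. ]
radio top cam [[ 0.57617118  0.04592404]
 [ 0.58235336  0.00320066]
 [ 0.52317204 -0.00391232]
 [ 0.51637181  0.03861408]]
```

Call:
play_rows([
  {"slide": [0.3, 2.5, 20], "angular": [0, 0, 0], "claw": 0.5},
  {"slide": [0, 0, 40], "angular": [0, 0, 0], "claw": 0.5},
  {"slide": [0, 0, 35], "angular": [0, 0, 0], "claw": 0.5},
  {"slide": [0, 0, 20], "angular": [0, 0, 0], "claw": 0.5},
  {"slide": [0, 0, 8], "angular": [0, 0, 0], "claw": 0.5},
  {"slide": [0, 0, 0], "angular": [0, 0, 0], "claw": 0.5},
  {"slide": [0, 0, 0], "angular": [0, 0, 0], "claw": -0.3},
  {"slide": [0, 0, 0], "angular": [0, 0, 0], "claw": -0.3},
], squeeze=30)

```text
time: 7.6
ee_pos: [0.5794, -0.3497, 0.027]
tcp_rot: [179.8, -0.1, 33.9]
wrist_force: [-0.1, 0.1, -1.5]
opening: 0.0437
grasp_force: 30.6
```

Call:
play_rows([
  {"slide": [0, 0, 0], "angular": [0, 0, 0], "claw": -0.3},
  {"slide": [0, 0, 0], "angular": [0, 0, 0], "claw": -0.3},
])

```text
time: 7.8
ee_pos: [0.5794, -0.3498, 0.027]
tcp_rot: [179.8, -0.1, 33.8]
wrist_force: [0.5, 1.4, 7.1]
opening: 0.0437
grasp_force: 31.4
```

Run:
```python
from h import *
o=bot.get_obs();p=o["ee_pos"]
plan((p[0],p[1],.13,33.8,-.3,3),(.5535,.0223,.20,9.5,-.3,11))
```

```text
7.80 s pose [ 0.5794 -0.3498  0.027 ] [ 1.7985e+02 -9.0000e-02  3.3850e+01] open 0.0437
{"slide":[0,0,-34.3],"angular":[0,0,0],"claw":-0.3}
{"slide":[0,0,-34.4],"angular":[0,0,0],"claw":-0.3}
{"slide":[0,0,-34.3],"angular":[0,0,0],"claw":-0.3}
{"slide":[16.9,-29.4,-6.4],"angular":[0,0,2.2],"claw":-0.3}
{"slide":[15.7,-30,-6.4],"angular":[0,0,2.2],"claw":-0.3}
{"slide":[14.6,-30.6,-6.4],"angular":[0,0,2.2],"claw":-0.3}
{"slide":[13.4,-31.2,-6.4],"angular":[0,0,2.2],"claw":-0.3}
{"slide":[12.2,-31.6,-6.3],"angular":[0,0,2.2],"claw":-0.3}
{"slide":[11,-32.1,-6.4],"angular":[0,0,2.2],"claw":-0.3}
{"slide":[9.7,-32.5,-6.3],"angular":[0,0,2.2],"claw":-0.3}
{"slide":[8.5,-32.8,-6.4],"angular":[0,0,2.2],"claw":-0.3}
{"slide":[7.2,-33.1,-6.3],"angular":[0,0,2.2],"claw":-0.3}
{"slide":[5.9,-33.4,-6.4],"angular":[0,0,2.3],"claw":-0.3}
{"slide":[4.6,-33.6,-6.3],"angular":[0,0,2.2],"claw":-0.3}
```

Call:
play_rows([
  {"slide": [0, 0, -15], "angular": [0, 0, 0], "claw": -0.3},
  {"slide": [0, 0, -40], "angular": [0, 0, 0], "claw": -0.3},
  {"slide": [0, 0, -48], "angular": [0, 0, 0], "claw": -0.3},
  {"slide": [16.9, -29.4, -6.4], "angular": [0, 0, 2.2], "claw": -0.3},
  {"slide": [15.7, -30, -6.4], "angular": [0, 0, 2.2], "claw": -0.3},
  {"slide": [14.6, -30.6, -6.4], "angular": [0, 0, 2.2], "claw": -0.3},
  {"slide": [13.4, -31.2, -6.4], "angular": [0, 0, 2.2], "claw": -0.3},
  {"slide": [12.2, -31.6, -6.3], "angular": [0, 0, 2.2], "claw": -0.3},
])

```text
time: 8.6
ee_pos: [0.5664, -0.1791, 0.1612]
tcp_rot: [180.0, -0.0, 22.7]
wrist_force: [0.5, -0.2, -1.3]
opening: 0.0438
grasp_force: 30.9
```

Call:
play_rows([
  {"slide": [11, -32.1, -6.4], "angular": [0, 0, 2.2], "claw": -0.3},
  {"slide": [9.7, -32.5, -6.3], "angular": [0, 0, 2.2], "claw": -0.3},
  {"slide": [8.5, -32.8, -6.4], "angular": [0, 0, 2.2], "claw": -0.3},
  {"slide": [7.2, -33.1, -6.3], "angular": [0, 0, 2.2], "claw": -0.3},
  {"slide": [5.9, -33.4, -6.4], "angular": [0, 0, 2.3], "claw": -0.3},
  {"slide": [4.6, -33.6, -6.3], "angular": [0, 0, 2.2], "claw": -0.3},
  {"slide": [0, 0, 0], "angular": [0, 0, 0], "claw": -0.3},
  {"slide": [0, 0, 0], "angular": [0, 0, 0], "claw": -0.3},
])

```text
time: 9.4
ee_pos: [0.5526, 0.0231, 0.1989]
tcp_rot: [180.0, -0.1, 9.7]
wrist_force: [0.6, 0.2, -0.8]
opening: 0.0435
grasp_force: 31.1
```

Call:
play_rows([
  {"slide": [0, 0, 0], "angular": [0, 0, 0], "claw": -0.3},
])

```text
time: 9.5
ee_pos: [0.5526, 0.022, 0.1981]
tcp_rot: [180.0, -0.0, 9.5]
wrist_force: [-0.4, 0.0, -1.5]
opening: 0.0435
grasp_force: 31.1
```

Run:
```python
from h import *
snap("w4");o=bot.get_obs();print(o["ee_pos"],o["tcp_rot"],o["time"],o["opening"])
```

```text
[0.55258997 0.02178919 0.1979029 ] [1.79988275e+02 6.96095276e-03 9.50220075e+00] 9.55 0.04368592860895793
```

View pics/w4.png

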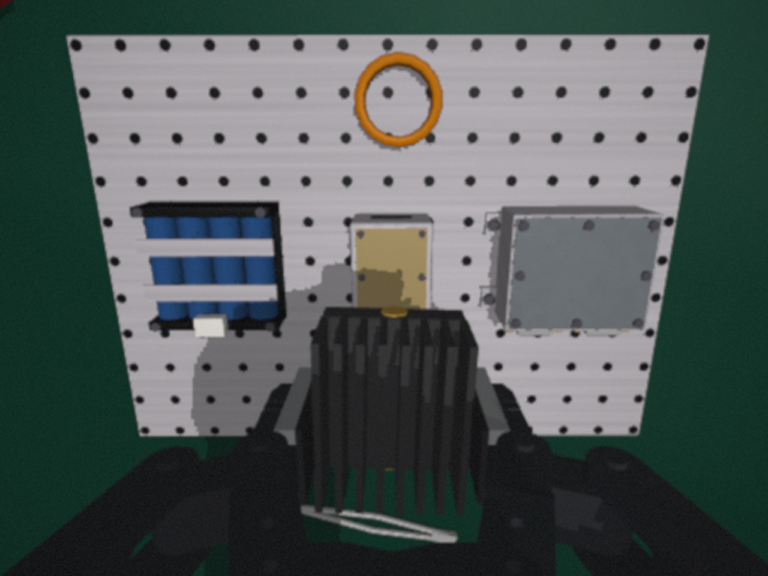

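The radio stands square midway, its lid's back edge at (350–433, 222) and its side edges straight. The amplifier is held square.

Run:
```python
from h import *
ci,_=L("w4")
p=quad(ci,[(350,222),(433,222)],.050).mean(0);a=np.radians(9.5);print(p-.031*np.array([np.cos(a),np.sin(a)]))
quad(ci,[(503+5,209+3),(661,208+3),(645,330),(504,330)],.049)
print((proj(ci,[[.5526+.027*np.cos(a)+s*.022*np.sin(a),.0218+.027*np.sin(a)-s*.022*np.cos(a),.1979+z] for z in(-.025,.005) for s in(-1,1)])*1.5).round())
```

```text
c [0.5844 0.0266] len [0.0456 0.0456] ang [-80.5  99.5]
[0.55384234 0.02152553]
c [ 0.573  -0.0837] len [0.0838 0.0703 0.0834 0.0697] ang [ -80.2 -168.7   99.4   11.7]
[[320. 305.]
 [459. 305.]
 [305. 344.]
 [475. 343.]]
```

Call:
play_rows([
  {"slide": [1.9, 0, 20], "angular": [0, 0, 0], "claw": -0.3},
  {"slide": [0, 0, 40], "angular": [0, 0, 0], "claw": -0.3},
  {"slide": [0, 0, 35], "angular": [0, 0, 0], "claw": -0.3},
  {"slide": [0, 0, 17], "angular": [0, 0, 0], "claw": -0.3},
  {"slide": [0, 0, 8], "angular": [0, 0, 0], "claw": -0.3},
  {"slide": [0, 0, 0], "angular": [0, 0, 0], "claw": -0.3},
  {"slide": [0, 0, 0], "angular": [0, 0, 0], "claw": -0.3},
  {"slide": [0, 0, 0], "angular": [0, 0, 0], "claw": -0.3},
])

```text
time: 10.35
ee_pos: [0.5553, 0.0228, 0.0792]
tcp_rot: [180.0, -0.1, 9.5]
wrist_force: [1.2, -0.1, -1.5]
opening: 0.0437
grasp_force: 31.1
```

Call:
play_rows([
  {"slide": [0, 0, 1.5], "angular": [0, 0, 0], "claw": -0.3},
  {"slide": [0, 0, 0], "angular": [0, 0, 0], "claw": -0.3},
  {"slide": [0, 0, 0], "angular": [0, 0, 0], "claw": -0.3},
])

```text
time: 10.65
ee_pos: [0.5546, 0.023, 0.0765]
tcp_rot: [180.0, -0.0, 9.5]
wrist_force: [-0.1, -0.9, -1.2]
opening: 0.044
grasp_force: 31.1
```

Call:
play_rows([
  {"slide": [0, 0.7, 1], "angular": [0, 0, 0], "claw": -0.3},
  {"slide": [0, 0, 0], "angular": [0, 0, 0], "claw": -0.3},
  {"slide": [0, 0, 0], "angular": [0, 0, 0], "claw": -0.3},
])

```text
time: 10.95
ee_pos: [0.5546, 0.0223, 0.0752]
tcp_rot: [-180.0, 0.0, 9.5]
wrist_force: [1.1, 0.2, -1.8]
opening: 0.0436
grasp_force: 31.1
```

Call:
play_rows([
  {"slide": [0, 0, 0.7], "angular": [0, 0, 0], "claw": -0.3},
  {"slide": [0, 0, 0], "angular": [0, 0, 0], "claw": -0.3},
  {"slide": [0, 0, 0], "angular": [0, 0, 0], "claw": -0.3},
])

```text
time: 11.25
ee_pos: [0.5547, 0.0223, 0.075]
tcp_rot: [180.0, -0.0, 9.5]
wrist_force: [-1.8, 0.7, 3.4]
opening: 0.0439
grasp_force: 31.7
```

Run:
```python
from h import *
plan((.5547,.0223,.17,9.5,.36,1),(.568,.337,.20,-12,.5,9))
```

```text
11.25 s pose [0.5547 0.0223 0.075 ] [ 1.80e+02 -2.00e-02  9.54e+00] open 0.0439
{"slide":[0,-0,-95],"angular":[0,0,0],"claw":0.36}
{"slide":[7.3,-34.2,-3.3],"angular":[0,0,2.4],"claw":0.5}
{"slide":[5.8,-34.5,-3.3],"angular":[0,0,2.4],"claw":0.5}
{"slide":[4.4,-34.7,-3.3],"angular":[0,0,2.4],"claw":0.5}
{"slide":[2.9,-34.9,-3.4],"angular":[0,0,2.4],"claw":0.5}
{"slide":[1.4,-35,-3.3],"angular":[0,0,2.4],"claw":0.5}
{"slide":[-0,-35,-3.4],"angular":[0,0,2.4],"claw":0.5}
{"slide":[-1.5,-35,-3.3],"angular":[0,0,2.4],"claw":0.5}
{"slide":[-2.9,-34.9,-3.4],"angular":[0,0,2.4],"claw":0.5}
{"slide":[-4.5,-34.7,-3.3],"angular":[0,0,2.3],"claw":0.5}
```

Call:
play_rows([
  {"slide": [0, 0, 0], "angular": [0, 0, 0], "claw": 0.25},
  {"slide": [0, 0, 0], "angular": [0, 0, 0], "claw": 0.25},
  {"slide": [0, 0, -10], "angular": [0, 0, 0], "claw": 0.25},
  {"slide": [0, 0, -35], "angular": [0, 0, 0], "claw": 0.3},
  {"slide": [0, 0, -45], "angular": [0, 0, 0], "claw": 0.5},
  {"slide": [0, 0, -5], "angular": [0, 0, 0], "claw": 0.5},
])

```text
time: 11.85
ee_pos: [0.5565, 0.0224, 0.176]
tcp_rot: [179.9, -0.5, 9.5]
wrist_force: [1.1, 0.2, 0.9]
opening: 0.0642
grasp_force: 0.0
```

Call:
play_rows([
  {"slide": [7.3, -34.2, -3.3], "angular": [0, 0, 2.4], "claw": 0.5},
  {"slide": [5.8, -34.5, -3.3], "angular": [0, 0, 2.4], "claw": 0.5},
  {"slide": [4.4, -34.7, -3.3], "angular": [0, 0, 2.4], "claw": 0.5},
  {"slide": [2.9, -34.9, -3.4], "angular": [0, 0, 2.4], "claw": 0.5},
  {"slide": [1.4, -35, -3.3], "angular": [0, 0, 2.4], "claw": 0.5},
  {"slide": [0, -35, -3.4], "angular": [0, 0, 2.4], "claw": 0.5},
  {"slide": [-1.5, -35, -3.3], "angular": [0, 0, 2.4], "claw": 0.5},
  {"slide": [-2.9, -34.9, -3.4], "angular": [0, 0, 2.4], "claw": 0.5},
])

```text
time: 12.65
ee_pos: [0.5597, 0.1116, 0.211]
tcp_rot: [-171.9, 1.2, 7.6]
wrist_force: [0.5, -1.3, -0.2]
opening: 0.064
grasp_force: 0.0
```

Call:
play_rows([
  {"slide": [-4.5, -34.7, -3.3], "angular": [0, 0, 2.3], "claw": 0.5},
  {"slide": [0, 0, 0], "angular": [0, 0, 0], "claw": 0.5},
  {"slide": [0, 0, 0], "angular": [0, 0, 0], "claw": 0.5},
  {"slide": [0, 0, 0], "angular": [0, 0, 0], "claw": 0.5},
])

```text
time: 13.05
ee_pos: [0.5546, 0.1176, 0.2184]
tcp_rot: [-170.9, 1.5, 7.8]
wrist_force: [-0.3, -0.1, 0.7]
opening: 0.064
grasp_force: 0.0
```

Run:
```python
from h import *
snap("w5");o=bot.get_obs();print(o["ee_pos"],o["tcp_rot"])
im=bot.camera("top")
crop(im,225,140,50,50,5,"t3");w=cv2.imread("pics/w5.png");w[326:576,0:250]=cv2.imread("pics/t3.png")
cv2.imwrite("pics/v5.png",w)
```

```text
[0.55462677 0.11758761 0.21833753] [-170.87570103    1.50917354    7.76134135]
```

View pics/v5.png

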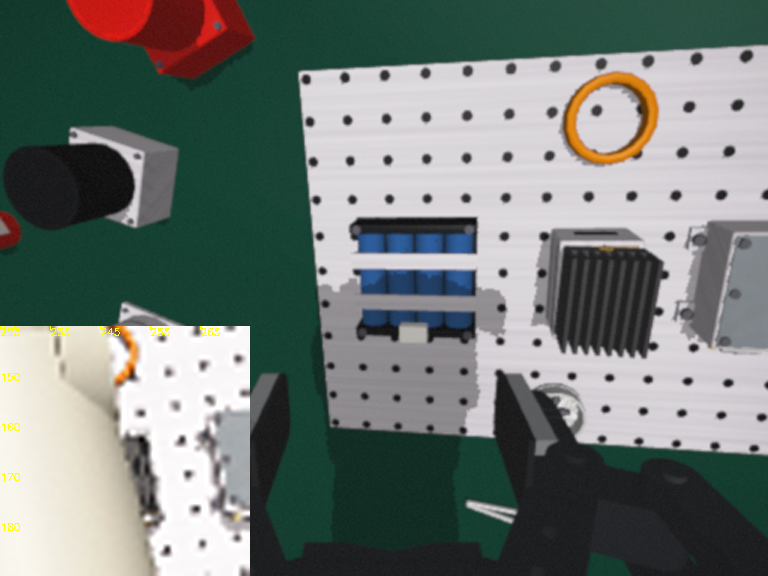

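The wrist view shows the amplifier sitting squarely on the radio. The arm, however, stopped short at y=0.118 and tilted, so I check the joints.

Run:
```python
from h import *
o=bot.get_obs();print(o["q"].round(1))
```

```text
[  7.7   8.    9.4  93.    9.1 179.9]
```

Call:
play_rows([
  {"slide": [0, 0, 0], "angular": [0, 0, -8.5], "claw": 0.5},
  {"slide": [0, 0, 0], "angular": [0, 0, -8.5], "claw": 0.5},
  {"slide": [0, 0, 0], "angular": [0, 0, -8.5], "claw": 0.5},
  {"slide": [0, 0, 0], "angular": [0, 0, -8.5], "claw": 0.5},
  {"slide": [0, 0, 0], "angular": [0, 0, -8.5], "claw": 0.5},
  {"slide": [0, 0, 0], "angular": [0, 0, 0], "claw": 0.5},
  {"slide": [0, 0, 0], "angular": [0, 0, 0], "claw": 0.5},
  {"slide": [0, 0, 0], "angular": [0, 0, 0], "claw": 0.5},
])

```text
time: 13.95
ee_pos: [0.5547, 0.1177, 0.2186]
tcp_rot: [-172.2, -5.0, 49.6]
wrist_force: [-0.0, 0.1, -0.5]
opening: 0.064
grasp_force: 0.0
```

```bash
cat >> h.py <<'E'
from scipy.spatial.transform import Rotation as Ro
def plan(*wps):
    """wps: (x,y,z,yaw,claw,rows); tool upright at each waypoint; rounded rows in tool axes"""
    o=bot.get_obs();p=o["ee_pos"].copy();R=Ro.from_euler("xyz",o["tcp_rot"],degrees=True)
    print("%.2f s"%o["time"],p.round(4),o["tcp_rot"].round(2),"open",round(o["opening"],4))
    for x,y,z,yaw,c,n in wps:
        T=Ro.from_euler("xyz",[180,0,yaw],degrees=True)
        for k in range(n,0,-1):
            t=np.round(R.inv().apply(np.array([x,y,z])-p)*1000/k,1)
            w=np.round((R.inv()*T).as_rotvec(degrees=True)/k,1)
            p=p+R.apply(t)/1000;R=R*Ro.from_rotvec(w,degrees=True)
            print('{"slide":[%g,%g,%g],"angular":[%g,%g,%g],"claw":%g}'%(*t,*w,c))
E
python3 - <<'E'
from h import *
plan((.568,.335,.20,78,.5,8))
ci,_=L("w5");quad(ci,[(42,187),(42,188)],.092)
E
```

```text
13.95 s [0.5547 0.1177 0.2186] [-172.22   -5.02   49.6 ] open 0.064
{"slide":[21.5,-15.6,6.4],"angular":[-0.8,-0.9,-3.5],"claw":0.5}
{"slide":[22.5,-14.4,5.8],"angular":[-0.8,-0.8,-3.5],"claw":0.5}
{"slide":[23.4,-13,5.3],"angular":[-0.8,-0.9,-3.5],"claw":0.5}
{"slide":[24.2,-11.7,4.8],"angular":[-0.8,-0.8,-3.5],"claw":0.5}
{"slide":[25,-10.2,4.3],"angular":[-0.8,-0.9,-3.5],"claw":0.5}
{"slide":[25.6,-8.7,3.8],"angular":[-0.8,-0.8,-3.5],"claw":0.5}
{"slide":[26.1,-7.2,3.3],"angular":[-0.8,-0.9,-3.5],"claw":0.5}
{"slide":[26.6,-5.6,2.7],"angular":[-0.8,-0.8,-3.5],"claw":0.5}
c [0.5718 0.3385] len [0.0006 0.0006] ang [172.5  -7.5]
```

Call:
play_rows([
  {"slide": [21.5, -15.6, 6.4], "angular": [-0.8, -0.9, -3.5], "claw": 0.5},
  {"slide": [22.5, -14.4, 5.8], "angular": [-0.8, -0.8, -3.5], "claw": 0.5},
  {"slide": [23.4, -13, 5.3], "angular": [-0.8, -0.9, -3.5], "claw": 0.5},
  {"slide": [24.2, -11.7, 4.8], "angular": [-0.8, -0.8, -3.5], "claw": 0.5},
  {"slide": [25, -10.2, 4.3], "angular": [-0.8, -0.9, -3.5], "claw": 0.5},
  {"slide": [25.6, -8.7, 3.8], "angular": [-0.8, -0.8, -3.5], "claw": 0.5},
  {"slide": [26.1, -7.2, 3.3], "angular": [-0.8, -0.9, -3.5], "claw": 0.5},
  {"slide": [26.6, -5.6, 2.7], "angular": [-0.8, -0.8, -3.5], "claw": 0.5},
])

```text
time: 14.75
ee_pos: [0.5672, 0.3362, 0.2]
tcp_rot: [179.9, -0.0, 78.2]
wrist_force: [0.5, 1.0, -0.6]
opening: 0.0643
grasp_force: 0.0
```

Call:
play_rows([
  {"slide": [0, 0, 0], "angular": [0, 0, 0], "claw": 0.5},
  {"slide": [0, 0, 0], "angular": [0, 0, 0], "claw": 0.5},
  {"slide": [0, 0, 0], "angular": [0, 0, 0], "claw": 0.5},
])

```text
time: 15.05
ee_pos: [0.5674, 0.3343, 0.2003]
tcp_rot: [179.9, -0.0, 78.1]
wrist_force: [0.4, -0.3, 0.2]
opening: 0.0638
grasp_force: 0.0
```

Run:
```python
from h import *
snap("w6");o=bot.get_obs();print(o["ee_pos"],o["tcp_rot"],o["q"].round(1))
```

```text
[0.56747223 0.33411327 0.20042361] [ 1.79939941e+02 -5.76247605e-02  7.80723525e+01] [ 30.5  19.6  21.7  92.    0.  132.4]
```

View pics/w6.png

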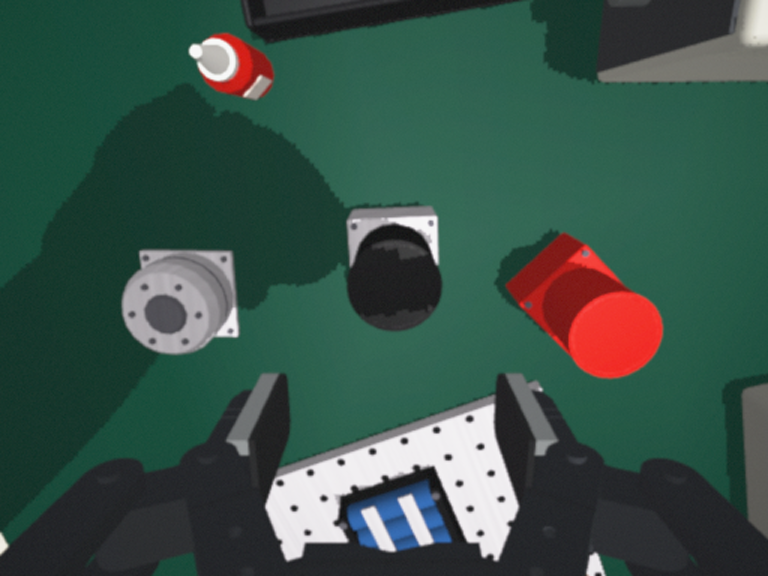

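The wrist view shows the tracker at the centre: housing back edge (347,219)–(438,216), tube rim centred at (394,285). The wheel is at left, hub (165,314) and foot corners (140,251), (233,251), (238,336). The red decoy is well to the right.

Run:
```python
from h import *
ci,_=L("w6")
P=quad(ci,[(347,219),(438,216)],.042);d=P[1]-P[0];d/=np.hypot(*d)
n=np.array([-d[1],d[0]]);m=P.mean(0)
for s in(1,-1): print("housing c",m+s*.026*n)
quad(ci,[(394,283),(394,284)],.092)
quad(ci,[(347,283),(441,283)],.092)
Q=quad(ci,[(140,251),(233,251),(238,336)],.007);print("wheel c",(Q[0]+Q[2])/2)
quad(ci,[(165,314),(165,315)],.047)
print((proj(ci,[[.5675,.334,.09]])*1.5))
```

```text
c [0.575  0.3658] len [0.0518 0.0518] ang [-10.1 169.9]
housing c [0.57952559 0.39138265]
housing c [0.57038752 0.34019187]
c [0.5705 0.3422] len [0.0005 0.0005] ang [-101.9   78.1]
c [0.5706 0.3424] len [0.0458 0.0458] ang [-12. 168.]
c [0.4428 0.3452] len [0.0606 0.0601 0.0836] ang [ -12.  -104.4  122.1]
wheel c [0.43044241 0.33760079]
c [0.431  0.3382] len [0.0006 0.0006] ang [-110.   70.]
[[391.12085583 298.66885753]]
```

Call:
play_rows([
  {"slide": [3, 0.7, 10], "angular": [0, 0, -0.8], "claw": 0.5},
  {"slide": [3, 0.7, 20], "angular": [0, 0, -0.8], "claw": 0.5},
  {"slide": [0, 0, 35], "angular": [0, 0, 0], "claw": 0.5},
  {"slide": [0, 0, 35], "angular": [0, 0, 0], "claw": 0.5},
  {"slide": [0, 0, 18], "angular": [0, 0, 0], "claw": 0.5},
  {"slide": [0, 0, 8], "angular": [0, 0, 0], "claw": 0.5},
  {"slide": [0, 0, 0], "angular": [0, 0, 0], "claw": 0.5},
  {"slide": [0, 0, 0], "angular": [0, 0, 0], "claw": -0.4},
], squeeze=50)

```text
time: 15.9
ee_pos: [0.5705, 0.3408, 0.0754]
tcp_rot: [179.9, -0.1, 79.8]
wrist_force: [0.4, -0.1, -0.1]
opening: 0.0509
grasp_force: 0.0
```

Call:
play_rows([
  {"slide": [0, 0, 0], "angular": [0, 0, 0], "claw": -0.4},
  {"slide": [0, 0, 0], "angular": [0, 0, 0], "claw": -0.4},
  {"slide": [0, 0, 0], "angular": [0, 0, 0], "claw": -0.4},
])

```text
time: 16.2
ee_pos: [0.5706, 0.3411, 0.0759]
tcp_rot: [179.8, -0.1, 79.8]
wrist_force: [-0.5, -0.3, 6.9]
opening: 0.0442
grasp_force: 52.3
```

Run:
```python
from h import *
plan((.5706,.3411,.20,79.8,-.4,1),(.6518,-.0713,.20,99.5,-.4,11))
```

```text
16.20 s [0.5706 0.3411 0.0759] [ 1.7983e+02 -1.4000e-01  7.9800e+01] open 0.0442
{"slide":[0.3,0.3,-124.1],"angular":[0.2,-0.1,0],"claw":-0.4}
{"slide":[-35.6,13.9,-0],"angular":[-0,-0,-1.8],"claw":-0.4}
{"slide":[-36,12.8,-0],"angular":[-0,-0,-1.8],"claw":-0.4}
{"slide":[-36.4,11.6,-0],"angular":[-0,-0,-1.8],"claw":-0.4}
{"slide":[-36.7,10.5,-0],"angular":[-0,-0,-1.8],"claw":-0.4}
{"slide":[-37.1,9.3,-0.1],"angular":[-0,-0,-1.8],"claw":-0.4}
{"slide":[-37.3,8.2,-0],"angular":[-0,-0,-1.8],"claw":-0.4}
{"slide":[-37.6,7,-0.1],"angular":[-0,-0,-1.8],"claw":-0.4}
{"slide":[-37.8,5.8,-0],"angular":[-0,-0,-1.8],"claw":-0.4}
{"slide":[-37.9,4.6,-0.1],"angular":[-0,-0,-1.8],"claw":-0.4}
{"slide":[-38,3.4,-0],"angular":[-0,-0,-1.7],"claw":-0.4}
{"slide":[-38.2,2.4,-0.1],"angular":[-0,-0,-1.8],"claw":-0.4}
```

Call:
play_rows([
  {"slide": [0, 0, -10], "angular": [0, 0, 0], "claw": -0.4},
  {"slide": [0, 0, -30], "angular": [0, 0, 0], "claw": -0.4},
  {"slide": [0, 0, -40], "angular": [0, 0, 0], "claw": -0.4},
  {"slide": [0, 0, -30], "angular": [0, 0, 0], "claw": -0.4},
  {"slide": [0, 0, -14], "angular": [0, 0, 0], "claw": -0.4},
])

```text
time: 16.7
ee_pos: [0.5703, 0.341, 0.2023]
tcp_rot: [179.8, -0.2, 79.8]
wrist_force: [-0.5, 0.1, -2.3]
opening: 0.0443
grasp_force: 52.3
```

Call:
play_rows([
  {"slide": [-35.6, 13.9, 0], "angular": [0, 0, -1.8], "claw": -0.4},
  {"slide": [-36, 12.8, 0], "angular": [0, 0, -1.8], "claw": -0.4},
  {"slide": [-36.4, 11.6, 0], "angular": [0, 0, -1.8], "claw": -0.4},
  {"slide": [-36.7, 10.5, 0], "angular": [0, 0, -1.8], "claw": -0.4},
  {"slide": [-37.1, 9.3, 0], "angular": [0, 0, -1.8], "claw": -0.4},
  {"slide": [-37.3, 8.2, 0], "angular": [0, 0, -1.8], "claw": -0.4},
  {"slide": [-37.6, 7, 0], "angular": [0, 0, -1.8], "claw": -0.4},
  {"slide": [-37.8, 5.8, 0], "angular": [0, 0, -1.8], "claw": -0.4},
])

```text
time: 17.5
ee_pos: [0.6289, 0.0392, 0.1984]
tcp_rot: [179.9, -0.0, 94.3]
wrist_force: [1.5, 1.4, -2.4]
opening: 0.0442
grasp_force: 52.1
```

Call:
play_rows([
  {"slide": [-37.9, 4.6, 0], "angular": [0, 0, -1.8], "claw": -0.4},
  {"slide": [-38, 3.4, 0], "angular": [0, 0, -1.8], "claw": -0.4},
  {"slide": [-38.2, 2.4, 0], "angular": [0, 0, -1.7], "claw": -0.4},
  {"slide": [0, 0, 0], "angular": [0, 0, 0], "claw": -0.4},
  {"slide": [0, 0, 0], "angular": [0, 0, 0], "claw": -0.4},
  {"slide": [0, 0, 0], "angular": [0, 0, 0], "claw": -0.4},
])

```text
time: 18.1
ee_pos: [0.651, -0.0711, 0.1981]
tcp_rot: [179.9, -0.1, 99.5]
wrist_force: [-0.4, -0.3, -2.6]
opening: 0.044
grasp_force: 52.4
```

Run:
```python
from h import *
snap("w7");plan((.6518,-.0713,.092,99.5,-.4,4))
```

```text
18.15 s [ 0.6511 -0.0708  0.1982] [ 1.7993e+02 -4.0000e-02  9.9550e+01] open 0.044
{"slide":[-0.2,0.1,26.5],"angular":[0,-0,0],"claw":-0.4}
{"slide":[-0.2,0.1,26.6],"angular":[0,-0,0],"claw":-0.4}
{"slide":[-0.1,0.2,26.5],"angular":[0,-0,0],"claw":-0.4}
{"slide":[-0.2,0.1,26.6],"angular":[0.1,-0,0.1],"claw":-0.4}
```

View pics/w7.png

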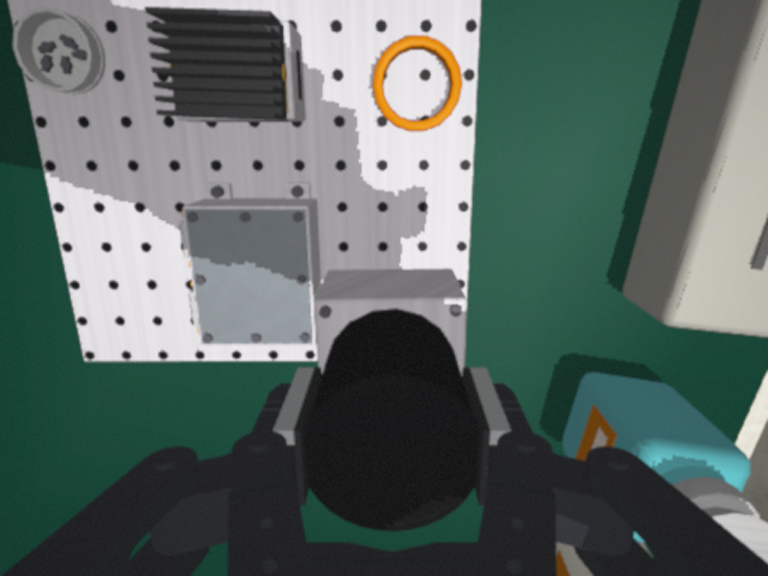

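The tracker is held square (housing edge (318–466, 298)). The computer lid spans (186–316, 207–343), and the teal bottle lies right of the fingers.

Run:
```python
from h import *
ci,_=L("w7")
quad(ci,[(186,207),(316,206),(313,344),(196,344)],.049)
P=quad(ci,[(318,299),(466,299)],.1643);d=P[1]-P[0];d/=np.hypot(*d);print("trk",P.mean(0)+.026*np.array([d[1],-d[0]]),P.mean(0)-.026*np.array([d[1],-d[0]]))
ct=bot.camera_info("top")
for u,v in((452,165),(455,160),(486,163)):print(ray(ct,u/1.5625,v/1.5625,.002))
```

```text
c [ 0.5731 -0.0851] len [0.071  0.0821 0.0698 0.0815] ang [   9.9  -84.5 -170.6   96.3]
c [ 0.647 -0.046] len [0.0494 0.0494] ang [   9.4 -170.6]
trk [ 0.65120446 -0.07166844] [ 0.64270682 -0.02036746]
[ 0.79483456 -0.12765542  0.002     ]
[ 0.80667591 -0.13495917  0.002     ]
[ 0.79819332 -0.20663246  0.002     ]
```

Call:
play_rows([
  {"slide": [-0.5, 1.1, 15], "angular": [0, 0, 0], "claw": -0.4},
  {"slide": [0, 0, 35], "angular": [0, 0, 0], "claw": -0.4},
  {"slide": [0, 0, 30], "angular": [0, 0, 0], "claw": -0.4},
  {"slide": [0, 0, 17], "angular": [0, 0, 0], "claw": -0.4},
  {"slide": [0, 0, 9], "angular": [0, 0, 0], "claw": -0.4},
  {"slide": [0, 0, 0], "angular": [0, 0, 0], "claw": -0.4},
  {"slide": [0, 0, 0], "angular": [0, 0, 0], "claw": -0.4},
  {"slide": [0, 0, 0], "angular": [0, 0, 0], "claw": -0.4},
])

```text
time: 18.95
ee_pos: [0.6531, -0.0719, 0.0934]
tcp_rot: [179.8, 0.0, 99.5]
wrist_force: [0.5, 0.3, -2.5]
opening: 0.0443
grasp_force: 52.3
```

Call:
play_rows([
  {"slide": [0, 0, 2], "angular": [0, 0, 0], "claw": -0.4},
  {"slide": [0, 0, 0], "angular": [0, 0, 0], "claw": -0.4},
  {"slide": [0, 0, 0], "angular": [0, 0, 0], "claw": -0.4},
])

```text
time: 19.25
ee_pos: [0.6526, -0.072, 0.0902]
tcp_rot: [179.9, -0.0, 99.5]
wrist_force: [-0.8, 0.4, -3.9]
opening: 0.0441
grasp_force: 52.3
```

Call:
play_rows([
  {"slide": [0.8, 0, 1.3], "angular": [0, 0, 0], "claw": -0.4},
  {"slide": [0, 0, 0], "angular": [0, 0, 0], "claw": -0.4},
  {"slide": [0, 0, 0], "angular": [0, 0, 0], "claw": -0.4},
])

```text
time: 19.55
ee_pos: [0.6523, -0.0712, 0.0886]
tcp_rot: [179.9, -0.0, 99.5]
wrist_force: [0.2, -0.0, -3.1]
opening: 0.0437
grasp_force: 52.3
```

Call:
play_rows([
  {"slide": [0, 0, 0.8], "angular": [0, 0, 0], "claw": -0.4},
  {"slide": [0, 0, 0], "angular": [0, 0, 0], "claw": -0.4},
  {"slide": [0, 0, 0], "angular": [0, 0, 0], "claw": -0.4},
])

```text
time: 19.85
ee_pos: [0.6524, -0.0712, 0.088]
tcp_rot: [179.9, -0.0, 99.5]
wrist_force: [0.3, -0.9, -2.7]
opening: 0.0443
grasp_force: 52.4
```

Call:
play_rows([
  {"slide": [0, 0, 0.7], "angular": [0, 0, 0], "claw": -0.4},
  {"slide": [0, 0, 0], "angular": [0, 0, 0], "claw": -0.4},
  {"slide": [0, 0, 0], "angular": [0, 0, 0], "claw": -0.4},
])

```text
time: 20.15
ee_pos: [0.6524, -0.0713, 0.0879]
tcp_rot: [179.9, -0.0, 99.5]
wrist_force: [-4.0, -0.8, 5.1]
opening: 0.0443
grasp_force: 53.1
```

Run:
```python
from h import *
plan((.6524,-.0713,.20,99.5,.3,1),(.4297,.3377,.17,166.8,1,13))
```

```text
20.15 s [ 0.6524 -0.0713  0.0879] [ 1.7989e+02 -1.0000e-02  9.9500e+01] open 0.0443
{"slide":[0,0.2,-112.1],"angular":[0.1,-0,-0],"claw":0.3}
{"slide":[33.9,-11.7,2.3],"angular":[0,-0,-5.2],"claw":1}
{"slide":[34.8,-8.6,2.3],"angular":[0,-0,-5.2],"claw":1}
{"slide":[35.4,-5.4,2.3],"angular":[0,-0,-5.2],"claw":1}
{"slide":[35.8,-2.2,2.3],"angular":[0,-0,-5.2],"claw":1}
{"slide":[35.8,1.1,2.3],"angular":[0,-0,-5.2],"claw":1}
{"slide":[35.6,4.3,2.3],"angular":[0,-0,-5.2],"claw":1}
{"slide":[35,7.5,2.3],"angular":[0,-0,-5.2],"claw":1}
{"slide":[34.2,10.7,2.3],"angular":[0,-0,-5.2],"claw":1}
{"slide":[33.1,13.7,2.3],"angular":[0,-0,-5.1],"claw":1}
{"slide":[31.7,16.6,2.3],"angular":[0,-0,-5.2],"claw":1}
{"slide":[30.1,19.4,2.4],"angular":[0,-0,-5.1],"claw":1}
{"slide":[28.2,22,2.3],"angular":[0,-0,-5.2],"claw":1}
{"slide":[26.1,24.5,2.4],"angular":[0,-0,-5.1],"claw":1}
```

Call:
play_rows([
  {"slide": [0, 0, 0], "angular": [0, 0, 0], "claw": 0.3},
  {"slide": [0, 0, 0], "angular": [0, 0, 0], "claw": 0.3},
  {"slide": [0, 0, 0], "angular": [0, 0, 0], "claw": 0.3},
  {"slide": [0, 0, -10], "angular": [0, 0, 0], "claw": 0.3},
  {"slide": [0, 0, -30], "angular": [0, 0, 0], "claw": 0.3},
  {"slide": [0, 0, -40], "angular": [0, 0, 0], "claw": 0.3},
  {"slide": [0, 0, -32], "angular": [0, 0, 0], "claw": 0.3},
])

```text
time: 20.85
ee_pos: [0.6522, -0.0713, 0.2021]
tcp_rot: [179.8, -0.0, 99.5]
wrist_force: [0.6, 0.5, 0.2]
opening: 0.0555
grasp_force: 0.0
```

Call:
play_rows([
  {"slide": [33.9, -11.7, 2.3], "angular": [0, 0, -5.2], "claw": 0.5},
  {"slide": [34.8, -8.6, 2.3], "angular": [0, 0, -5.2], "claw": 0.9},
  {"slide": [35.4, -5.4, 2.3], "angular": [0, 0, -5.2], "claw": 0.9},
  {"slide": [35.8, -2.2, 2.3], "angular": [0, 0, -5.2], "claw": 0.9},
  {"slide": [35.8, 1.1, 2.3], "angular": [0, 0, -5.2], "claw": 0.9},
  {"slide": [35.6, 4.3, 2.3], "angular": [0, 0, -5.2], "claw": 0.9},
  {"slide": [35, 7.5, 2.3], "angular": [0, 0, -5.2], "claw": 0.9},
  {"slide": [34.2, 10.7, 2.3], "angular": [0, 0, -5.2], "claw": 0.9},
])

```text
time: 21.65
ee_pos: [0.5143, 0.1817, 0.1817]
tcp_rot: [179.9, 0.1, 141.3]
wrist_force: [0.1, -0.2, 0.0]
opening: 0.081
grasp_force: 0.0
```

Call:
play_rows([
  {"slide": [33.1, 13.7, 2.3], "angular": [0, 0, -5.1], "claw": 0.9},
  {"slide": [31.7, 16.6, 2.3], "angular": [0, 0, -5.2], "claw": 0.9},
  {"slide": [30.1, 19.4, 2.4], "angular": [0, 0, -5.1], "claw": 0.9},
  {"slide": [28.2, 22, 2.3], "angular": [0, 0, -5.2], "claw": 0.9},
  {"slide": [26.1, 24.5, 2.4], "angular": [0, 0, -5.1], "claw": 0.9},
  {"slide": [0, 0, 0], "angular": [0, 0, 0], "claw": 0.9},
  {"slide": [0, 0, 0], "angular": [0, 0, 0], "claw": 0.9},
  {"slide": [0, 0, 0], "angular": [0, 0, 0], "claw": 0.9},
])

```text
time: 22.45
ee_pos: [0.4299, 0.3373, 0.1696]
tcp_rot: [179.9, 0.1, 166.7]
wrist_force: [0.9, 1.1, -0.0]
opening: 0.0814
grasp_force: 0.0
```

Run:
```python
from h import *
ci,im=snap("w8");o=bot.get_obs();print(o["q"].round(1))
plan((.4297,.3377,.032,166.8,.9,5))
# bright blob near wheel: foot+drum against green mat
hsv=cv2.cvtColor(im,cv2.COLOR_RGB2HSV);uv=proj(ci,[.43,.338,.03])[0];print(uv)
m=((hsv[...,1]<70)&(hsv[...,2]>60)).astype(np.uint8);n,lab,st,c=cv2.connectedComponentsWithStats(m)
l=lab[int(uv[1]),int(uv[0])];print(l,st[l]);
g=cv2.cvtColor(im,cv2.COLOR_RGB2GRAY);u,v=uv.astype(int)
s=g[v-25:v+25,u-25:u+25];d=(s<75).astype(np.uint8);n,lab,st,c=cv2.connectedComponentsWithStats(d)
for i in range(1,n):
    if 60<st[i][4]<1500:print("dark",st[i],c[i]+[u-25,v-25],ray(ci,*(c[i]+[u-25,v-25]),.047))
```

```text
[38.1  3.5 -0.4 86.  -0.  51.4]
22.50 s [0.4301 0.337  0.1696] [1.7993e+02 8.0000e-02 1.6671e+02] open 0.0813
{"slide":[0.1,0.1,27.5],"angular":[0,0,-0],"claw":0.9}
{"slide":[0.2,0.1,27.5],"angular":[0,0,-0],"claw":0.9}
{"slide":[0.1,0.1,27.5],"angular":[0,0,-0],"claw":0.9}
{"slide":[0.2,0,27.5],"angular":[0,0,-0],"claw":0.9}
{"slide":[0.1,0.1,27.6],"angular":[0.1,0.1,-0.1],"claw":0.9}
[262.48563454 187.27176939]
1 [ 225  144   74   80 5144]
```

Run:
```python
from h import *
ci,im=L("w8")
hsv=cv2.cvtColor(im,cv2.COLOR_RGB2HSV)
m=((hsv[...,1]<70)&(hsv[...,2]>60));n,lab,st,c=cv2.connectedComponentsWithStats(m.astype(np.uint8));M=lab==1
cols=np.arange(225,299,4)
print([(int(x),int(np.argmax(M[:,x])),int(len(M)-1-np.argmax(M[::-1,x]))) for x in cols])
print([(r,int(np.argmax(M[r])),int(511-np.argmax(M[r,::-1]))) for r in range(146,224,6)])
for l,z in(("foot",.007),("top",.044)):
    print(l,(proj(ci,[[.43+a*np.cos(np.radians(166.8))-b*np.sin(np.radians(166.8)),.3375+a*np.sin(np.radians(166.8))+b*np.cos(np.radians(166.8)),z] for a,b in((.03,.03),(.03,-.03),(-.03,-.03),(-.03,.03))]).round(1).tolist())
```

```text
File "<stdin>", line 9
    print(l,(proj(ci,[[.43+a*np.cos(np.radians(166.8))-b*np.sin(np.radians(166.8)),.3375+a*np.sin(np.radians(166.8))+b*np.cos(np.radians(166.8)),z] for a,b in((.03,.03),(.03,-.03),(-.03,-.03),(-.03,.03))]).round(1).tolist())
         ^
SyntaxError: '(' was never closed
```

Run:
```python
from h import *
ci,im=L("w8")
hsv=cv2.cvtColor(im,cv2.COLOR_RGB2HSV)
m=((hsv[...,1]<70)&(hsv[...,2]>60));n,lab,st,c=cv2.connectedComponentsWithStats(m.astype(np.uint8));M=lab==1
print([(int(x),int(np.argmax(M[:,x])),int(383-np.argmax(M[::-1,x]))) for x in range(225,299,4)])
print([(r,int(np.argmax(M[r])),int(511-np.argmax(M[r,::-1]))) for r in range(146,224,6)])
R=Ro.from_euler("z",166.8,degrees=True)
for z in(.007,.044):
    P=R.apply([[a,b,z] for a,b in((.03,.03),(.03,-.03),(-.03,-.03),(-.03,.03))])+[.43,.3375,0]
    print(z,proj(ci,P).round(1).tolist())
```

```text
[(225, 181, 194), (229, 145, 210), (233, 145, 211), (237, 145, 214), (241, 145, 217), (245, 145, 219), (249, 145, 220), (253, 145, 221), (257, 145, 222), (261, 145, 223), (265, 145, 222), (269, 145, 222), (273, 144, 221), (277, 144, 219), (281, 144, 217), (285, 144, 214), (289, 144, 210), (293, 144, 210), (297, 177, 196)]
[(146, 227, 296), (152, 226, 295), (158, 227, 295), (164, 227, 295), (170, 227, 295), (176, 226, 296), (182, 225, 297), (188, 225, 298), (194, 225, 297), (200, 227, 296), (206, 229, 294), (212, 235, 287), (218, 243, 279)]
0.007 [[227.1, 146.7], [296.3, 146.5], [294.3, 211.2], [229.4, 211.4]]
0.044 [[222.5, 155.1], [301.3, 154.9], [298.7, 227.4], [225.3, 227.6]]
```

Call:
play_rows([
  {"slide": [1.2, 0.5, 20], "angular": [0, 0, -0.5], "claw": 0.9},
  {"slide": [0, 0, 40], "angular": [0, 0, 0], "claw": 0.9},
  {"slide": [0, 0, 40], "angular": [0, 0, 0], "claw": 0.9},
  {"slide": [0, 0, 27], "angular": [0, 0, 0], "claw": 0.9},
  {"slide": [0, 0, 14], "angular": [0, 0, 0], "claw": 0.9},
  {"slide": [0, 0, 0], "angular": [0, 0, 0], "claw": 0.9},
  {"slide": [0, 0, 0], "angular": [0, 0, 0], "claw": 0},
  {"slide": [0, 0, 0], "angular": [0, 0, 0], "claw": 0},
], squeeze=60)

```text
time: 23.3
ee_pos: [0.4299, 0.3392, 0.0308]
tcp_rot: [179.8, 0.2, 167.3]
wrist_force: [1.1, 0.1, -2.3]
opening: 0.0578
grasp_force: 64.4
```

Call:
play_rows([
  {"slide": [0, 0, 0], "angular": [0, 0, 0], "claw": 0},
  {"slide": [0, 0, 0], "angular": [0, 0, 0], "claw": 0},
  {"slide": [0, 0, 0], "angular": [0, 0, 0], "claw": 0},
])

```text
time: 23.6
ee_pos: [0.4298, 0.3392, 0.0307]
tcp_rot: [179.8, 0.2, 167.3]
wrist_force: [-0.5, -1.0, 6.8]
opening: 0.058
grasp_force: 65.2
```

Run:
```python
from h import *
plan((.4298,.3392,.14,167.3,0,1),(.4495,.114,.14,189.5,0,7))
```

```text
23.60 s [0.4298 0.3392 0.0307] [179.8    0.21 167.29] open 0.058
{"slide":[-0.4,0.3,-109.3],"angular":[0.2,0.2,-0],"claw":0}
{"slide":[-9.8,-30.8,0],"angular":[0,0,-3.2],"claw":0}
{"slide":[-8.1,-31.3,0],"angular":[-0,0,-3.2],"claw":0}
{"slide":[-6.3,-31.6,0],"angular":[-0,0,-3.2],"claw":0}
{"slide":[-4.6,-32,0],"angular":[-0,0,-3.2],"claw":0}
{"slide":[-2.8,-32.2,0],"angular":[-0,0,-3.1],"claw":0}
{"slide":[-1,-32.2,0],"angular":[-0,0,-3.2],"claw":0}
{"slide":[0.8,-32.3,0],"angular":[-0,0,-3.1],"claw":0}
```

Call:
play_rows([
  {"slide": [0, 0, -10], "angular": [0, 0, 0], "claw": 0},
  {"slide": [0, 0, -30], "angular": [0, 0, 0], "claw": 0},
  {"slide": [0, 0, -40], "angular": [0, 0, 0], "claw": 0},
  {"slide": [0, 0, -25], "angular": [0, 0, 0], "claw": 0},
  {"slide": [0, 0, -4], "angular": [0, 0, 0], "claw": 0},
])

```text
time: 24.1
ee_pos: [0.4298, 0.3395, 0.1416]
tcp_rot: [179.7, 0.3, 167.3]
wrist_force: [0.3, -0.3, -3.8]
opening: 0.0579
grasp_force: 66.0
```

Call:
play_rows([
  {"slide": [-9.8, -30.8, 0], "angular": [0.2, 0.2, -3.2], "claw": 0},
  {"slide": [-8.1, -31.3, 0], "angular": [0, 0, -3.2], "claw": 0},
  {"slide": [-6.3, -31.6, 0], "angular": [0, 0, -3.2], "claw": 0},
  {"slide": [-4.6, -32, 0], "angular": [0, 0, -3.2], "claw": 0},
  {"slide": [-2.8, -32.2, 0], "angular": [0, 0, -3.1], "claw": 0},
  {"slide": [-1, -32.2, 0], "angular": [0, 0, -3.2], "claw": 0},
  {"slide": [0.8, -32.3, 0], "angular": [0, 0, -3.1], "claw": 0},
  {"slide": [0, 0, 0], "angular": [0, 0, 0], "claw": 0},
])

```text
time: 24.9
ee_pos: [0.4479, 0.1104, 0.1365]
tcp_rot: [-179.9, -0.3, -170.6]
wrist_force: [0.3, 0.3, -4.9]
opening: 0.0578
grasp_force: 66.2
```

Call:
play_rows([
  {"slide": [0, 0, 0], "angular": [0, 0, 0], "claw": 0},
  {"slide": [0, 0, 0], "angular": [0, 0, 0], "claw": 0},
])

```text
time: 25.1
ee_pos: [0.448, 0.1138, 0.137]
tcp_rot: [-179.9, -0.2, -170.5]
wrist_force: [-0.8, -0.3, -4.1]
opening: 0.0579
grasp_force: 66.2
```

Run:
```python
from h import *
snap("w9");plan((.4495,.114,.046,189.5,0,4))
```

```text
25.15 s [0.448 0.114 0.137] [-179.92   -0.22 -170.47] open 0.0578
{"slide":[-0.5,-0,22.8],"angular":[-0,-0.1,0],"claw":0}
{"slide":[-0.4,-0,22.7],"angular":[-0,-0,0],"claw":0}
{"slide":[-0.4,-0.1,22.8],"angular":[-0,-0.1,0],"claw":0}
{"slide":[-0.3,-0,22.7],"angular":[-0.1,-0,0],"claw":0}
```

Call:
play_rows([
  {"slide": [-1.5, 0, 15], "angular": [0, -0.2, 0], "claw": 0},
  {"slide": [0, 0, 30], "angular": [0, 0, 0], "claw": 0},
  {"slide": [0, 0, 26], "angular": [0, 0, 0], "claw": 0},
  {"slide": [0, 0, 12], "angular": [0, 0, 0], "claw": 0},
  {"slide": [0, 0, 7], "angular": [0, 0, 0], "claw": 0},
  {"slide": [0, 0, 0], "angular": [0, 0, 0], "claw": 0},
  {"slide": [0, 0, 0], "angular": [0, 0, 0], "claw": 0},
  {"slide": [0, 0, 0], "angular": [0, 0, 0], "claw": 0},
])

```text
time: 25.95
ee_pos: [0.4504, 0.1137, 0.0487]
tcp_rot: [-179.9, 0.1, -170.5]
wrist_force: [-0.6, -0.3, -3.6]
opening: 0.0579
grasp_force: 66.3
```

Call:
play_rows([
  {"slide": [0.8, 0, 3.5], "angular": [0, 0, 0], "claw": 0},
  {"slide": [0, 0, 0], "angular": [0, 0, 0], "claw": 0},
  {"slide": [0, 0, 0.7], "angular": [0, 0, 0], "claw": 0},
  {"slide": [0, 0, 0], "angular": [0, 0, 0], "claw": 0},
  {"slide": [0, 0, 0], "angular": [0, 0, 0], "claw": 0},
])

```text
time: 26.45
ee_pos: [0.449, 0.1133, 0.0433]
tcp_rot: [-179.9, 0.0, -170.5]
wrist_force: [0.1, 0.3, -4.5]
opening: 0.0575
grasp_force: 66.3
```

Call:
play_rows([
  {"slide": [0, 0, 0.7], "angular": [0, 0, 0], "claw": 0},
  {"slide": [0, 0, 0], "angular": [0, 0, 0], "claw": 0},
  {"slide": [0, 0, 0], "angular": [0, 0, 0], "claw": 0},
])

```text
time: 26.75
ee_pos: [0.449, 0.1133, 0.0429]
tcp_rot: [-179.9, 0.0, -170.5]
wrist_force: [-1.1, 0.1, -0.4]
opening: 0.0578
grasp_force: 66.6
```

Call:
play_rows([
  {"slide": [0, 0, 0.5], "angular": [0, 0, 0], "claw": 0},
  {"slide": [0, 0, 0], "angular": [0, 0, 0], "claw": 0},
  {"slide": [0, 0, 0], "angular": [0, 0, 0], "claw": 0.7},
  {"slide": [0, 0, 0], "angular": [0, 0, 0], "claw": 0.7},
  {"slide": [0, 0, 0], "angular": [0, 0, 0], "claw": 0.7},
])

```text
time: 27.25
ee_pos: [0.4491, 0.1133, 0.0421]
tcp_rot: [-179.9, 0.0, -170.5]
wrist_force: [0.5, 0.4, 1.2]
opening: 0.0727
grasp_force: 0.0
```

Call:
play_rows([
  {"slide": [0, 0, -10], "angular": [0, 0, 0], "claw": 0.7},
  {"slide": [0, 0, -30], "angular": [0, 0, 0], "claw": 0.7},
  {"slide": [0, 0, -45], "angular": [0, 0, 0], "claw": 0.7},
  {"slide": [0, 0, -45], "angular": [0, 0, 0], "claw": 0.7},
  {"slide": [0, 0, -30], "angular": [0, 0, 0], "claw": 0.7},
  {"slide": [20, 0, -10], "angular": [0, 0, 0], "claw": 0.7},
  {"slide": [40, 0, 0], "angular": [0, 0, 0], "claw": 0.7},
  {"slide": [40, 0, 0], "angular": [0, 0, 0], "claw": 0.7},
])

```text
time: 28.05
ee_pos: [0.3493, 0.0968, 0.2129]
tcp_rot: [-179.9, 0.1, -170.5]
wrist_force: [-0.1, -0.3, 1.3]
opening: 0.0725
grasp_force: 0.0
```

Call:
play_rows([
  {"slide": [0, -20, 0], "angular": [0, 0, 0], "claw": 0.7},
  {"slide": [0, -45, 0], "angular": [0, 0, 0], "claw": 0.7},
  {"slide": [0, -45, 0], "angular": [0, 0, 0], "claw": 0.7},
  {"slide": [0, -45, 0], "angular": [0, 0, 0], "claw": 0.7},
  {"slide": [0, -45, 0], "angular": [0, 0, 0], "claw": 0.7},
  {"slide": [0, -45, 0], "angular": [0, 0, 0], "claw": 0.7},
  {"slide": [0, -45, 0], "angular": [0, 0, 0], "claw": 0.7},
  {"slide": [0, -45, 0], "angular": [0, 0, 0], "claw": 0.7},
])

```text
time: 28.85
ee_pos: [0.4054, -0.2355, 0.2134]
tcp_rot: [-179.9, 0.1, -170.5]
wrist_force: [1.1, 1.1, 0.2]
opening: 0.0728
grasp_force: 0.0
```

Call:
play_rows([
  {"slide": [0, -30, 0], "angular": [0, 0, 0], "claw": 0.7},
  {"slide": [0, 0, 0], "angular": [0, 0, 0], "claw": 0.7},
  {"slide": [0, 0, 0], "angular": [0, 0, 0], "claw": 0.7},
])

```text
time: 29.15
ee_pos: [0.4103, -0.2632, 0.2128]
tcp_rot: [-179.9, -0.0, -170.6]
wrist_force: [-0.5, 0.0, -0.2]
opening: 0.0725
grasp_force: 0.0
```

Run:
```python
from h import *
im=bot.camera("top");np.save("pics/topf.npy",im);crop(im,190,125,115,97,5,"f1")
sc=bot.camera("scene");a=cv2.imread("pics/f1.png")
s=cv2.resize(sc[165:280,185:350,::-1],None,fx=1.35,fy=1.35,interpolation=cv2.INTER_CUBIC)
o=np.zeros((600,800,3),np.uint8);o[:485,:575]=a;o[0:s.shape[0],576:576+s.shape[1]]=s[:,:224];cv2.imwrite("pics/f.png",o)
```

```text
(no output)
```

View pics/f.png

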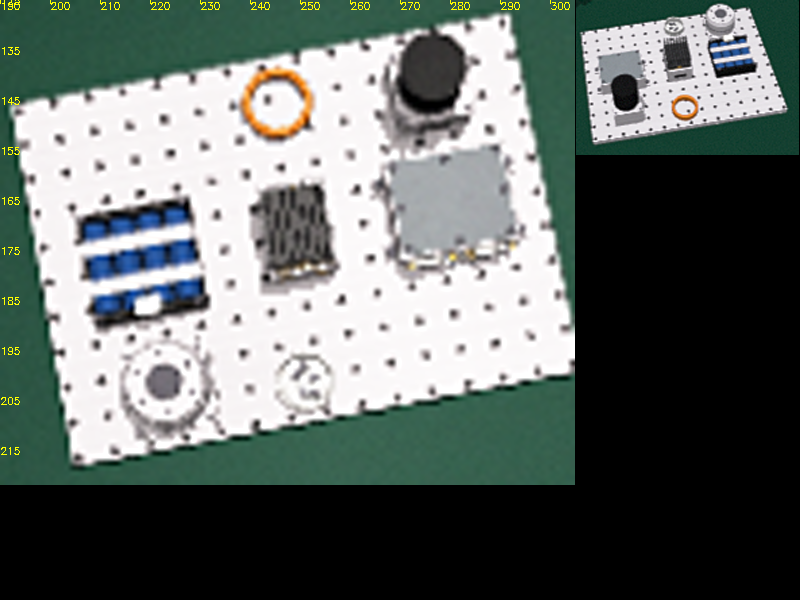

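The final view shows everything laid out, with the dish and tape unmoved. The hub is at (163,381), the tracker rim at (432,72), and the amplifier is centred on the radio. A quick numeric check follows.

Run:
```python
from h import *
ci=bot.camera_info("top")
w=lambda x,y,z:ray(ci,(x+.5)/5-.5+190,(y+.5)/5-.5+125,z)[:2]
b=np.array([.5328,.1277]);c=np.array([.5706,-.0853]);a=np.radians(9.5);R=np.array([[np.cos(a),np.sin(a)],[-np.sin(a),np.cos(a)]])
print("wheel-bat mm (want -88,0)",R@(w(163,381,.059)-b)*1e3)
print("trk-comp mm (want 81,0)",R@(w(432,72,.104)-c)*1e3)
amp=np.mean([w(x,y,.080) for x,y in((256,191),(322,183),(334,262),(268,272))],0)
print("amp-mid mm",R@(amp-(b+c)/2)*1e3)
```

```text
wheel-bat mm (want -88,0) [-85.58337742   0.11600108]
trk-comp mm (want 81,0) [77.85809877  1.86132745]
amp-mid mm [-2.91720135  1.84888831]
```

```bash
python3 -c "
from workcell import bot
print(bot.job_done())"
```

```text
the job is handed in; nothing more can be done
None
```

All four units are on the board and released, and the job is handed in at about 29 s. The radio, with the amplifier on top, measures within about 3 mm of the midpoint, and the tracker and wheel gaps measure about 17–18 mm (about 20 mm intended), all to the cameras' ±2–3 mm accuracy. The screw dish and tape roll had not moved in the last picture; nothing came near the adhesive bottle, though I didn't recheck it.

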